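Sort washed fossil bones into drying baskets, hang them and start the blower

ROBOT

A 6-joint arm with a two-finger parallel gripper is mounted at the origin on the work surface. World frame = base frame: x ahead of the robot, y to its left, z up, the work surface at z = 0. Lengths are in m, angles in rad, forces in N, time in s.
With the tool pointing down it reaches from about 0.325 to 0.85 m from the base axis. Payload 4.4 kg.
Tool frame: the origin (TCP) lies at the very end of the fingers, on their centre line; the grasp point (between the pads) lies behind it (env.grip_depth is the z of the grasp point in the tool frame, in m); z points along the fingers, y is the line along which they close (so a half turn about z gives the same grasp; the last joint's range is limited). The gripper opens to 94 mm and grips with 3 to 60 N. Pads are 16 mm wide; open, the fingers measure 119 mm over their backs; the gripper's body (75 mm by 177 mm) begins 78 mm behind the grasp point.
Start: joints at [-1.435, 0.207, 1.542, -0, 1.393, -0.15], TCP at [0.163, -0.552, 0.205] pointing down, gripper open.
Joint ranges: [-2.73, 2.73], [-0.86, 2.22], [0.23, 2.46], [-1.11, 4.25], [0.08, 2.63], [-2.82, 2.82]. Speed limits (rad/s): [2.79, 2.79, 3.14, 3.14, 3.14, 3.14].

INTERFACE

Orientations are given as a 3x3 rotation matrix whose columns are the frame's x, y, z axes.
In Python, from cell import get_obs, grab_frame, env gives the robot as it stands.
- The arm moves only by the shell command python3 -m creep 'ROWS' [OPENING] [FORCE]. ROWS is JSON, a list of rows, each a list of 4 numbers: the shift along the world's x, y, z in units of 40 mm (1.0 is 40 mm), then the turn about the world's z in rad. A call has 1 to 20 rows; each row is the pose to reach, as a shift and turn from the pose commanded when the call began; what a row does not reach only later rows make up. A row lasts 1/10 s, in which the tool goes at most 50 mm and 8.59 degrees, less where a joint would pass 70% of its speed; a pose out of reach is approached as far as the arm can. A call with a gripper value outside its range is refused whole. OPENING is the closure, from -1 (fully open) to 1 (shut), set as the call begins (- or left out, the last holds). The fingers move at their own pace and stop on an object; FORCE is the grip in N (left out, the last holds). Time passes only in rows, so rows that repeat a pose let the fingers close. It gives the time, the measured TCP pose, the force, the opening and the grip force at its end, in the units of the state.
- get_obs(): the state, without advancing time (a new reading comes with each control period).
- grab_frame(name): name is "side" or "top" or "wrist"; returns a dict with "image" (480x640x3 uint8, red, green, blue), "fx", "fy", "cx", "cy" (pixels), "k1" (the pictures are not rectified: a ray, as slopes to the right and down, at radius r is drawn at 1 + k1 r^2 times it, then the intrinsics apply), "R" (3x3) and "t" (3): a world point X has camera coordinates R X + t. Camera axes: x right, y down, z forward; pixel columns grow to the right and rows downward; lengths in m; the calibration is good to about 2 mm. A picture is of the moment at which its call begins. There is no depth.
- env.close_job(): hands the job in; it is judged then, once.
The state is a dict: "time_s": time; "joints": joint angles; "dq": joint speeds; "tau": joint torques, N m; "position": TCP position; "ee_rot": TCP orientation; "force": force on the tool from outside, world axes, zero at the start; "ft_torque": the same for the moment, N m; "gripper_width": finger opening in m; "grip_force": force on a finger pad.
Only numpy, scipy, OpenCV 4.12 (cv2) and the standard library are available. Lean on these libraries where they do the work, as an engineer would, in place of code of your own. Each camera call takes 0.05 s, during which the arm holds its last target. There are 200 camera calls.

TASK

Sort the washed fossil bones lying loose on the bench: put every toe bone into the shallow basket and every vertebra into the deep basket, then hang both baskets by their handles on the drying rack, one on each double hook (either way round). Only once both loaded baskets hang there, turn the switch knob on the blower clockwise until it clicks over to its on stop, and leave the card trays, jar and loupe where they are.

Things in the scene. Friction and masses are not known exactly. Their poses are not given: they have to be found in the camera images.
- shallow_basket: Shallow pierced steel basket, 206 (x) x 126 (y) mm outside, walls 35 mm high and 3 mm thick, 0.3 kg, open on top. Origin: centre of its underside. A rigid handle of 8 mm bar arches over it at x = 0: legs up the two long walls, level top bar along y from -54 to +54 mm, its axis 140 mm above the underside. Bones go in on either side of the bar.
- deep_basket: Deep pierced steel basket, the same as the shallow one in plan (206 x 126 mm), sheet, handle and mass, but with side walls 70 mm high. Origin: centre of its underside; z up. Handle bar likewise at x = 0, level along y, its centre 140 mm above the underside.
- shallow_basket_bar (a point): Middle of the top bar of the shallow basket's handle, on the bar's axis; y along the bar, axes as the basket's.
- deep_basket_bar (a point): Middle of the top bar of the deep basket's handle, on the bar's axis; y along the bar, axes as the basket's.
- hook_left (a point): Left (+y) double hook of the fixed green rack: two upturned 7 mm prongs at y = -37 and +37 mm, pointing to -x. This point is where the middle of a handle bar rests in their dip (bar along y), 220 mm above the bench; lower it straight down. Prong tips: 22 mm out (-x), 26 mm up. Crossbar, 20 mm high: 90 mm behind (+x), level with the point. Rack posts: 110 mm beyond the hooks in y.
- hook_right (a point): Right (-y) double hook of the same rack, the same in every way, 210 mm from the left one.
- fan_knob (a joint): Switch knob on top of the blower, a sprung two-position switch: 0 off, grows as it is turned clockwise seen from above; springs back until about 0.55, then clicks over to its on stop at 1.1 rad. Needs up to about 0.15 N m.
- fan_knob_grip (a point): Grip point of the knob, on its vertical axis, 102 mm above the bench. The knob has a bar grip 42 mm long along its own x, 14 mm wide (y), 32 mm high with its top 7 mm above this point; it turns with the knob. The blower is a grey box 130 x 130 x 65 mm with the knob at the centre of its top.
- toe1: Toe bone (may be absent): brown fossil bone, 76 mm long (x), lying down, 16 mm thick round shaft with knobbly ends 32 mm wide (y) and 22 mm high, about 50 g. Origin: middle of its underside; the shaft's axis lies 12 mm above it. The bare shaft is 32 mm long.
- toe2: Toe bone (may be absent): brown fossil bone, 76 mm long (x), lying down, 16 mm thick round shaft with knobbly ends 32 mm wide (y) and 22 mm high, about 50 g. Origin: middle of its underside; the shaft's axis lies 12 mm above it. The bare shaft is 32 mm long.
- toe3: Toe bone (may be absent): brown fossil bone, 76 mm long (x), lying down, 16 mm thick round shaft with knobbly ends 32 mm wide (y) and 22 mm high, about 50 g. Origin: middle of its underside; the shaft's axis lies 12 mm above it. The bare shaft is 32 mm long.
- vert1: Vertebra (may be absent): brown fossil spool, 40 mm across and 30 mm high, standing on its flat end, waist 34 mm, about 60 g, with a stub 9 mm wide that sticks out level to 39 mm from the axis in +x. Origin: centre of its underside.
- vert2: Vertebra (may be absent): brown fossil spool, 40 mm across and 30 mm high, standing on its flat end, waist 34 mm, about 60 g, with a stub 9 mm wide that sticks out level to 39 mm from the axis in +x. Origin: centre of its underside.
- card_tray: White card tray with fragments, 70 x 70 x 22 mm, to be left alone. Origin: centre of its underside.
- card_tray2: White card tray with fragments, 70 x 90 x 22 mm, to be left alone. Origin: centre of its underside.
- jar: Amber jar with a white cap, 56 mm across, 75 mm high, to be left alone. Origin: centre of its underside.
- loupe: Black loupe, 36 mm across, 36 mm high, to be left alone. Origin: centre of its underside.
There are look-alikes about, which are no part of the job. What is shaped like the toe3 but pink or turquoise is not meant.

How it is judged:
By the outcome, as a careful person would: the job done as asked, in the order asked, and still so for the second after the job is handed in, with the robot touching nothing.
Of toe1, toe2, toe3 only 2 to 3 are there at a start; the rules pass over those that are not, and their reading is None.
Of vert1, vert2 only 1 to 2 are there at a start; the rules pass over those that are not, and their reading is None.
At some moment in a run one of toe1, toe2, toe3, vert1, vert2 may be knocked a few centimetres aside while the robot is not near it.
It also fails if it takes over 210 s, if anything falls off the work surface, if the arm or the gripper's body presses on something with over 40 N, if the wrist force passes 120 N, or if a joint passes its speed limit or range.

## Working session

There is one attempt and no reset: what is moved stays moved. The work goes in short steps, Python scripts to look and compute and a shell command to move; the robot and the scene stay as the last step left them, time stands still between calls to the robot, and variables do not carry over. Pictures are saved under pics/ and viewed, at most 14 in all, crops included, and the job is handed in when it is done.

```bash
ls; mkdir -p pics; python3 - <<'E'
from cell import get_obs, grab_frame, env
import cv2
o=get_obs(); print(o['time_s'],o['position'],o['gripper_width'],env.grip_depth)
for n in ("top","side"):
    f=grab_frame(n); cv2.imwrite(f"pics/{n}0.png",f["image"][:,:,::-1]); print(n,f["fx"],f["cx"],f["cy"],f["k1"],f["R"],f["t"])
E
```

```text
pics
0.0 [ 0.16251917 -0.55071024  0.20429569] 0.09380286312813196 -0.0188
top 570.9225998408722 318.788219706775 241.8375346012756 -0.06784833435640501 [[-0.0260681  -0.99948618  0.01865031]
 [-0.99137917  0.02345124 -0.12890841]
 [ 0.12840481 -0.02184993 -0.99148111]] [-0.01362439  0.53726457  1.29731442]
side 605.4625828386243 329.19711510569664 238.27976001806732 -0.10816253798755214 [[-0.97796397 -0.20851662 -0.01035825]
 [-0.11775189  0.59187877 -0.79737947]
 [ 0.1723977  -0.77858869 -0.60338934]] [0.49310186 0.19554712 1.42427273]
```

View pics/top0.png

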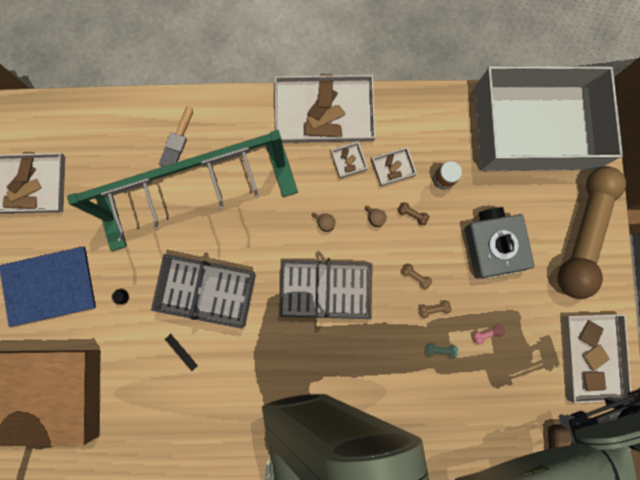

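View pics/side0.png

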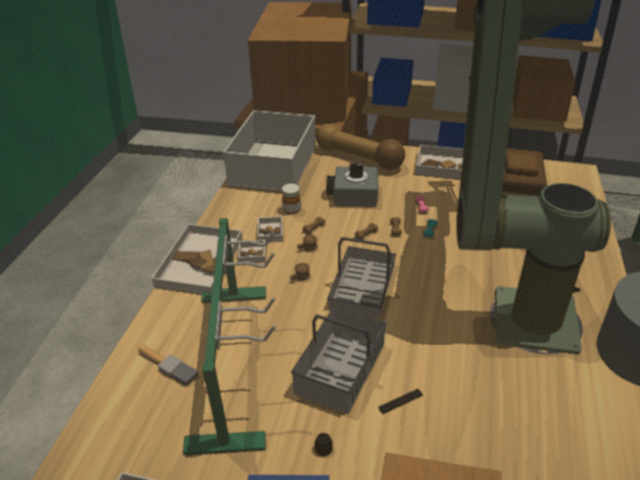

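The top view shows verts at (325,222) and (376,216), brown toes at (413,213), (416,276) and (435,309), and the pink and turquoise look-alikes at (488,333) and (441,350). The left basket at (203,290) looks deep from the side and the right one at (326,289) shallow. The rack crossbar runs from about (75,200) to (280,138), and the knob is at (505,243).

```bash
cat > h.py <<'E'
import numpy as np, cv2
from cell import get_obs, grab_frame, env
def ray(f,p):
    K=np.array([[f["fx"],0,f["cx"]],[0,f["fy"],f["cy"]],[0,0,1.]])
    p=np.array(p,float).reshape(-1,2)
    d=np.array([(p[:,0]-f["cx"])/f["fx"],(p[:,1]-f["cy"])/f["fy"]]).T
    u=d.copy()
    for _ in range(20): u=d/(1+f["k1"]*(u**2).sum(1,keepdims=True))
    R=np.array(f["R"]);t=np.array(f["t"])
    return -R.T@t, np.c_[u,np.ones(len(u))]@R
def plane(f,p,z):
    c,d=ray(f,p); return (c+d*((z-c[2])/d[:,2:3]))
def proj(f,X):
    X=np.array(X,float).reshape(-1,3)@np.array(f["R"]).T+np.array(f["t"])
    s=X[:,:2]/X[:,2:]; s=s*(1+f["k1"]*(s**2).sum(1,keepdims=True))
    return s*[f["fx"],f["fy"]]+[f["cx"],f["cy"]]
def tri(f,p,g,q):
    c,d=ray(f,p);e,h=ray(g,q);d=d[0];h=h[0]
    s=np.linalg.lstsq(np.c_[d,-h],e-c,rcond=None)[0]
    a=c+d*s[0];b=e+h*s[1];return (a+b)/2,np.linalg.norm(a-b)
def blobs(f,m,z,amin=60,amax=4000):
    n,l,s,c=cv2.connectedComponentsWithStats(m.astype(np.uint8))
    for i in range(1,n):
        if not amin<s[i,4]<amax: continue
        ys,xs=np.where(l==i); P=plane(f,np.c_[xs,ys],z)[:,:2]; q=P.mean(0)
        w,v=np.linalg.eigh(np.cov((P-q).T)); a=v[:,1]
        (r,sz,an)=cv2.minAreaRect((P*1000).astype(np.float32))
        print(c[i].round(),s[i,4],q.round(3),'long axis deg',round(np.degrees(np.arctan2(a[1],a[0]))%180,1),'rect c',np.round(r),np.round(sz),round(an,1))
E
python3 - <<'E'
from h import *
f=grab_frame("top");im=f["image"];h=cv2.cvtColor(im,cv2.COLOR_RGB2HSV)
g=grab_frame("side")
# brown: darker than the bench
H,S,V=[h[...,i].astype(int) for i in range(3)]
for p in [(325,222),(413,213),(435,309),(380,250),(400,335),(180,140),(300,270),(220,150),(90,205),(200,262)]: print(p,h[p[1],p[0]])
m=(H<20)&(S>90)&(V<135); m[:, :290]=0;m[:,470:]=0;m[:195]=0;m[330:]=0
cv2.imwrite('pics/mask.png',m.astype(np.uint8)*255)
print('bones');blobs(f,m,.012,25)
gm=(H>60)&(H<90)&(S>110);gm[260:]=0;gm[:,300:]=0
print('green');blobs(f,gm,.23,100,90000)
k=(V<120)&(S<90)
km=k.copy();km[:, :140]=0;km[240:]*=1;km[:240]=0;km[340:]=0;km[:,385:]=0
print('bask');blobs(f,km,.05,500,20000)
cv2.imwrite("pics/c1.png",cv2.resize(im[130:340,60:330,::-1],None,fx=2.8,fy=2.8,interpolation=cv2.INTER_CUBIC))
cv2.imwrite("pics/c2.png",cv2.resize(g["image"][210:470,150:450,::-1],None,fx=2.3,fy=2.3,interpolation=cv2.INTER_CUBIC))
E
```

```text
(325, 222) [ 15 110 130]
(413, 213) [ 15 110 128]
(435, 309) [ 16 108 139]
(380, 250) [ 19 103 198]
(400, 335) [ 17 107 117]
(180, 140) [ 17  23 157]
(300, 270) [10  9 82]
(220, 150) [ 74 118  99]
(90, 205) [ 71 102  35]
(200, 262) [90  4 61]
bones
[413. 214.] 326 [ 0.603 -0.255] long axis deg 60.5 rect c [ 603. -254.] [78. 33.] 60.5
[375. 217.] 308 [ 0.598 -0.164] long axis deg 40.2 rect c [ 598. -164.] [48. 51.] 87.9
[324. 222.] 305 [ 0.588 -0.042] long axis deg 53.8 rect c [587. -39.] [53. 43.] 88.3
[465. 239.] 187 [ 0.539 -0.379] long axis deg 3.1 rect c [ 526. -376.] [ 22. 118.] 86.6
[326. 259.] 140 [ 0.499 -0.043] long axis deg 85.3 rect c [504. -46.] [175.  21.] 85.3
[415. 276.] 290 [ 0.454 -0.254] long axis deg 53.8 rect c [ 453. -254.] [78. 31.] 53.9
[434. 309.] 316 [ 0.375 -0.294] long axis deg 98.5 rect c [ 375. -294.] [32. 77.] 8.9
[385. 325.] 1394 [ 0.341 -0.179] long axis deg 88.8 rect c [ 348. -166.] [422.  35.] 88.4
green
[182. 182.] 2603 [0.641 0.249] long axis deg 104.4 rect c [616. 251.] [133. 444.] 16.5Traceback (most recent call last):
  File "<stdin>", line 13, in <module>
numpy._core._exceptions._UFuncOutputCastingError: Cannot cast ufunc 'multiply' output from dtype('int64') to dtype('bool') with casting rule 'same_kind'
```

```bash
python3 - <<'E'
from h import *
f=grab_frame("top");im=f["image"];h=cv2.cvtColor(im,cv2.COLOR_RGB2HSV)
g=grab_frame("side")
H,S,V=[h[...,i].astype(int) for i in range(3)]
m=((H<20)&(S>90)&(V<135))
for u,v in [(375,217),(324,222)]:
    w=np.zeros_like(m);w[v-18:v+18,u-20:u+20]=m[v-18:v+18,u-20:u+20]
    dt=cv2.distanceTransform(w.astype(np.uint8),cv2.DIST_L2,5);ys,xs=np.where(dt>dt.max()-1)
    c=plane(f,[xs.mean(),ys.mean()],.02)[0]
    ys,xs=np.where(w);P=plane(f,np.c_[xs,ys],.018);r=np.hypot(*(P-c)[:,:2].T);far=P[r>.027].mean(0)-c
    print('vert',c.round(3),'stub deg',np.degrees(np.arctan2(far[1],far[0])).round(1),'rmax',r.max().round(3),dt.max())
k=(V<120)&(S<60)
for x0,x1 in ((145,262),(270,380)):
    w=np.zeros_like(k);w[245:335,x0:x1]=k[245:335,x0:x1]
    w=cv2.morphologyEx(w.astype(np.uint8),cv2.MORPH_CLOSE,np.ones((9,9)))
    for z in (.035,.07): print('bask',z);blobs(f,w,z,1500,20000)
gm=((H>60)&(H<90)&(S>90)).astype(np.uint8);gm[260:]=0;gm[:,310:]=0
cv2.imwrite("pics/c1.png",cv2.resize(im[130:340,60:330,::-1],None,fx=2.8,fy=2.8,interpolation=cv2.INTER_CUBIC))
cv2.imwrite("pics/c2.png",cv2.resize(g["image"][210:470,150:450,::-1],None,fx=2.3,fy=2.3,interpolation=cv2.INTER_CUBIC))
E
```

```text
vert [ 0.599 -0.157  0.02 ] stub deg -115.2 rmax 0.031 6.0
vert [ 0.585 -0.045  0.02 ] stub deg 55.5 rmax 0.04 8.5938
bask 0.035
[203. 291.] 4806 [0.429 0.244] long axis deg 77.5 rect c [430. 243.] [218. 134.] 77.3
bask 0.07
[203. 291.] 4806 [0.427 0.237] long axis deg 77.5 rect c [428. 236.] [212. 131.] 77.3
bask 0.035
[326. 289.] 5036 [ 0.426 -0.04 ] long axis deg 86.5 rect c [428. -40.] [209. 132.] 86.9
bask 0.07
[326. 289.] 5036 [ 0.424 -0.039] long axis deg 86.5 rect c [426. -39.] [203. 129.] 86.9
```

View pics/c1.png

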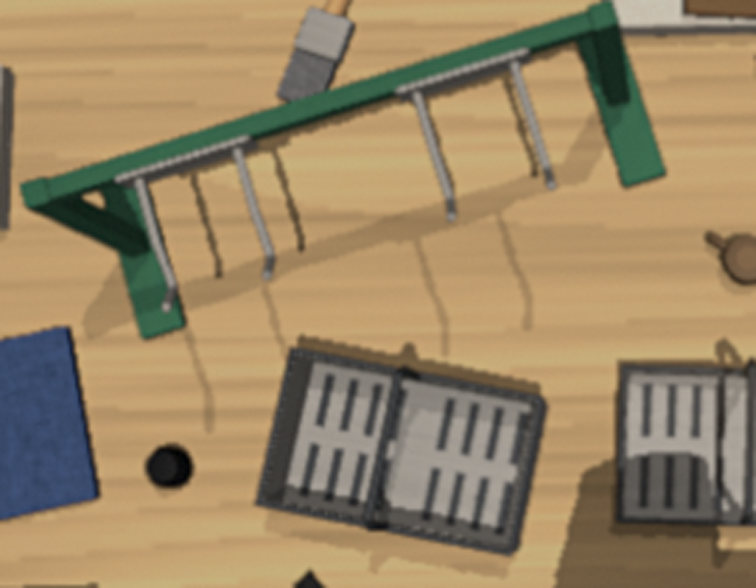

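View pics/c2.png

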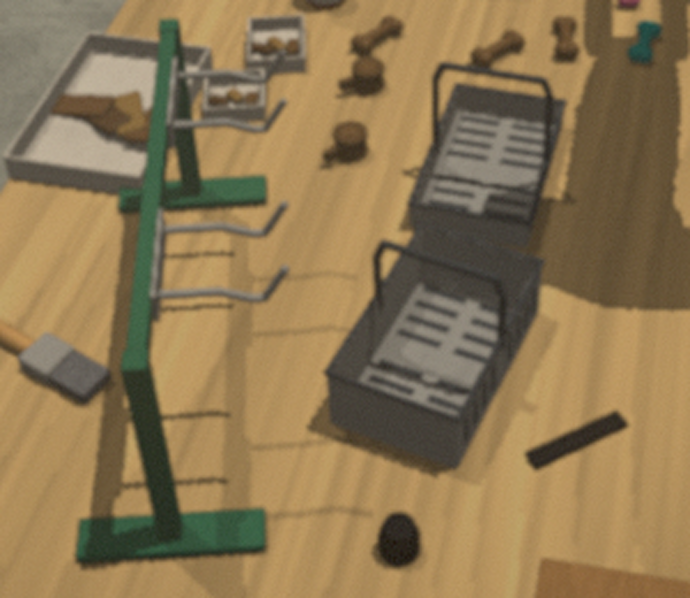

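Deep basket is the left one: its rim is taller in the side crop. In the top crop the prong tips are at (168,307), (267,272), (452,216) and (550,184). In the side crop they are at (285,270), (283,207), (283,105) and (281,65).

```bash
python3 - <<'E'
from h import *
f=grab_frame("top");im=f["image"];h=cv2.cvtColor(im,cv2.COLOR_RGB2HSV)
g=grab_frame("side")
T=lambda p:np.array(p)/2.8+[60,130]-.3
U=lambda p:np.array(p)/2.3+[150,210]-.3
tips=[]
for a,b in zip([(168,307),(267,272),(452,216),(550,184)],[(285,270),(283,207),(283,105),(281,65)]):
    X,e=tri(f,T(a),g,U(b));tips.append(X);print('tip',X.round(4),round(e,4))
tips=np.array(tips)
P=np.array([plane(f,T(a),.246)[0] for a in [(168,307),(267,272),(452,216),(550,184)]]);print('on plane',P.round(4).tolist())
d=P[0]-P[3];print('len .284?',np.linalg.norm(d));
s=np.array([-3.58,-1.42,1.42,3.58])
y=(P[0]+P[1]-P[2]-P[3])[:2];y/=np.linalg.norm(y);x=np.array([y[1],-y[0]]);print('rack y',y,'deg of x',np.degrees(np.arctan2(x[1],x[0])))
for n,i in(('L',0),('R',2)):print('hook',n,(P[i:i+2,:2].mean(0)+x*.022).round(4))
for n,a in(('deep',[(380,245),(502,288)]),('shal',[(440,68),(550,82)])):
    Q=plane(g,[U(q) for q in a],.143);print('bar',n,Q.round(4).tolist(),'mid',Q.mean(0).round(4),'len',np.linalg.norm(Q[0]-Q[1]))
print('knob',plane(f,[505,243],.109))
H,S,V=[h[...,i].astype(int) for i in range(3)]
m=((H<22)&(S>80)&(V<150)).astype(np.uint8);m=cv2.morphologyEx(m,cv2.MORPH_CLOSE,np.ones((3,3)))
for u,v in [(375,217),(324,222)]:
    w=np.zeros_like(m);w[v-18:v+18,u-20:u+20]=m[v-18:v+18,u-20:u+20]
    dt=cv2.distanceTransform(w,cv2.DIST_L2,5);ys,xs=np.where(dt>dt.max()-1)
    c=plane(f,[xs.mean(),ys.mean()],.02)[0]
    ys,xs=np.where(w);Q=plane(f,np.c_[xs,ys],.018);r=np.hypot(*(Q-c)[:,:2].T);far=Q[r>.03].mean(0)-c
    print('vert',c.round(3),'stub deg',np.degrees(np.arctan2(far[1],far[0])).round(1),'rmax',r.max().round(3),dt.max())
o=get_obs();print(o['position'],o['ee_rot'].round(3).tolist() if hasattr(o['ee_rot'],'round') else o['ee_rot'],o['time_s'])
E
```

```text
tip [0.5243 0.3698 0.2429] 0.0005
tip [0.547  0.3    0.2421] 0.0009
tip [0.5847 0.1695 0.2405] 0.0001
tip [0.6078 0.1005 0.2311] 0.0008
on plane [[0.5236, 0.3688, 0.246], [0.5468, 0.2991, 0.246], [0.5836, 0.1687, 0.246], [0.605, 0.0993, 0.246]]
len .284? 0.2814831029877462
rack y [-0.28355411  0.95895624] deg of x 16.47244007675049
hook L [0.5563 0.3401]
hook R [0.6154 0.1402]
bar deep [[0.4838, 0.2293, 0.143], [0.3685, 0.26, 0.143]] mid [0.4262 0.2447 0.143 ] len 0.11931789761177335
bar shal [[0.4818, -0.0379, 0.143], [0.3664, -0.0366, 0.143]] mid [ 0.4241 -0.0372  0.143 ] len 0.11548963940806549
knob [[ 0.51471747 -0.44086136  0.109     ]]
vert [ 0.594 -0.165  0.02 ] stub deg 42.5 rmax 0.038 8.7876
vert [ 0.585 -0.045  0.02 ] stub deg 56.5 rmax 0.04 9.196899
[ 0.16262732 -0.5514137   0.20526844] [[0.959, 0.283, -0.0], [0.283, -0.959, 0.0], [0.0, -0.0, -1.0]] 0.4
```

```bash
cat > d.py <<'E'
import sys,numpy as np
from cell import get_obs
o=get_obs();p=np.array(o['position']);R=np.array(o['ee_rot'])
ph=np.degrees(np.arctan2(R[1,1],R[0,1]))
print('t',round(o['time_s'],1),'at',p.round(4),'phi',round(ph,1),'w',round(o['gripper_width'],4),'F',np.round(o['force'],1),'grip',round(o['grip_force'],1),'q',np.round(o['joints'],2))
for a in sys.argv[1:]:
    x,y,z,f=map(float,a.split(','));t=(f-ph+180)%360-180
    print(a,'->',((np.array([x,y,z])-p)/.04).round(2),'turn',round(np.radians(t),3),'alt',round(np.radians(t-180*np.sign(t)),3))
E
python3 -m creep '[[5.3,6.45,-2.5,1.43],[5.3,6.45,-2.5,1.43],[5.3,6.45,-2.5,1.43],[5.3,6.45,-2.5,1.43],[5.3,6.45,-2.5,1.43],[5.3,6.45,-2.5,1.43],[5.3,6.45,-2.5,1.43],[5.3,6.45,-2.5,1.43],[5.3,6.45,-2.5,1.43],[5.3,6.45,-2.5,1.43],[5.3,6.45,-2.5,1.43],[5.3,6.45,-2.5,1.43]]' -0.3 20
python3 d.py .375,-.294,.004,8.5
python3 - <<'E'
from h import *
w=grab_frame("wrist");cv2.imwrite('pics/w1.png',w["image"][:,:,::-1])
print(proj(w,[.375,-.294,.012]),proj(w,get_obs()['position']))
f=grab_frame("top");h=cv2.cvtColor(f["image"],cv2.COLOR_RGB2HSV).astype(int);H,S,V=h[...,0],h[...,1],h[...,2]
m=(H<20)&(S>90)&(V<135); m[:, :290]=0;m[:,460:]=0;m[:195]=0;m[330:]=0
blobs(f,m,.012,200,400)
E
```

```text
time_s: 1.6
position: [0.3747, -0.2936, 0.1056]
ee_rot: [[-0.144, 0.99, 0.0], [0.99, 0.144, -0.0], [-0.0, 0.0, -1.0]]
force: [-0.0, 0.1, 0.4]
gripper_width: 0.0612
grip_force: 0.0
t 1.6 at [ 0.3747 -0.2936  0.1056] phi 8.3 w 0.0612 F [-0.   0.1  0.4] grip 0.0 q [-0.85  0.11  1.88  0.    1.16 -0.99]
.375,-.294,.004,8.5 -> [ 0.01 -0.01 -2.54] turn 0.004 alt -3.137
[[320.59485553 236.93052931]] [[321.45441355 287.07438223]]
[413. 214.] 288 [ 0.603 -0.255] long axis deg 61.2 rect c [ 603. -255.] [77. 31.] 60.6
[375. 217.] 251 [ 0.598 -0.163] long axis deg 39.1 rect c [ 601. -166.] [56. 43.] 13.0
[324. 222.] 247 [ 0.588 -0.041] long axis deg 51.0 rect c [586. -38.] [55. 42.] 84.2
```

View pics/w1.png

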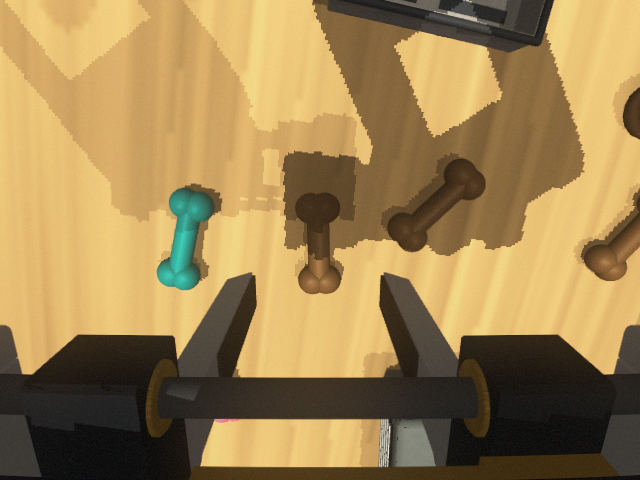

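The wrist view shows the toe along the closing centre, at (319,243), about 4 mm toward -y of the estimate; the turquoise bone at (185,238) is clear.

```bash
python3 -m creep '[[0,-0.08,-1,0],[0,-0.08,-1.8,0],[0,-0.08,-2.2,0],[0,-0.08,-2.5,0],[0,-0.08,-2.5,0]]'
python3 -m creep '[[0,0,0,0],[0,0,0,0],[0,0,0,0],[0,0,0,0],[0,0,0,0],[0,0,0,0]]' 0.9 25
python3 -m creep '[[0,0,1,0],[0,0,2.2,0],[0,0,2.8,0],[0,0,2.8,0]]'
python3 d.py .446,-.091,.12,-3.5 .446,-.091,.03,-3.5 
```

```text
time_s: 2.2
position: [0.3736, -0.2958, 0.004]
ee_rot: [[-0.145, 0.989, -0.002], [0.989, 0.145, 0.003], [0.003, -0.002, -1.0]]
force: [-0.5, 0.8, 0.0]
gripper_width: 0.0612
grip_force: 0.0
time_s: 2.8
position: [0.3748, -0.2968, 0.0057]
ee_rot: [[-0.145, 0.989, 0.0], [0.989, 0.145, -0.0], [-0.0, 0.0, -1.0]]
force: [1.4, 0.1, -0.1]
gripper_width: 0.0171
grip_force: 0.2
time_s: 3.2
position: [0.3771, -0.2994, 0.1217]
ee_rot: [[-0.146, 0.989, 0.006], [0.989, 0.146, -0.007], [-0.008, 0.005, -1.0]]
force: [-0.2, -0.0, -0.3]
gripper_width: 0.0155
grip_force: 25.0
t 3.2 at [ 0.3771 -0.2994  0.1217] phi 8.4 w 0.0155 F [-0.2 -0.  -0.3] grip 25.0 q [-0.85  0.09  1.86  0.    1.18 -1.  ]
.446,-.091,.12,-3.5 -> [ 1.72  5.21 -0.04] turn -0.207 alt 2.934
.446,-.091,.03,-3.5 -> [ 1.72  5.21 -2.29] turn -0.207 alt 2.934
```

```bash
python3 -m creep '[[0.6,1.2,0,-0.1],[1.2,2.4,0,-0.2],[1.75,3.6,0,-0.2],[1.75,4.6,0,-0.2],[1.75,5.15,0,-0.2],[1.75,5.15,-0.8,-0.2],[1.75,5.15,-1.5,-0.2],[1.75,5.15,-2,-0.2],[1.75,5.15,-2.2,-0.2],[1.75,5.15,-2.2,-0.2]]'
python3 -m creep '[[0,0,0,0],[0,0,0,0],[0,0,0,0]]' 0.3
python3 -m creep '[[0,0,1.2,0],[0,0,2.2,0],[0,0,2.2,0],[0,0,2.2,0]]'
python3 d.py .453,-.256,.1,-36.2 .453,-.256,.005,-36.2
python3 - <<'E'
from h import *
w=grab_frame("wrist");cv2.imwrite('pics/w2.png',w["image"][:,:,::-1])
E
```

```text
time_s: 4.2
position: [0.4423, -0.0898, 0.0272]
ee_rot: [[0.054, 0.999, -0.005], [0.999, -0.054, 0.002], [0.002, -0.005, -1.0]]
force: [0.1, -0.6, -0.2]
gripper_width: 0.0153
grip_force: 25.0
time_s: 4.5
position: [0.4458, -0.0913, 0.0306]
ee_rot: [[0.054, 0.999, 0.003], [0.999, -0.054, -0.001], [-0.001, 0.003, -1.0]]
force: [-0.5, 0.2, -0.2]
gripper_width: 0.0325
grip_force: 0.0
time_s: 4.9
position: [0.4459, -0.0913, 0.1191]
ee_rot: [[0.054, 0.999, 0.004], [0.999, -0.054, -0.002], [-0.001, 0.004, -1.0]]
force: [-0.1, -0.4, 0.5]
gripper_width: 0.0328
grip_force: 0.0
t 4.9 at [ 0.4459 -0.0913  0.1191] phi -3.1 w 0.0328 F [-0.1 -0.4  0.5] grip 0.0 q [-0.39  0.04  1.92 -0.    1.18 -0.34]
.453,-.256,.1,-36.2 -> [ 0.18 -4.12 -0.48] turn -0.578 alt 2.564
.453,-.256,.005,-36.2 -> [ 0.18 -4.12 -2.85] turn -0.578 alt 2.564
```

View pics/w2.png

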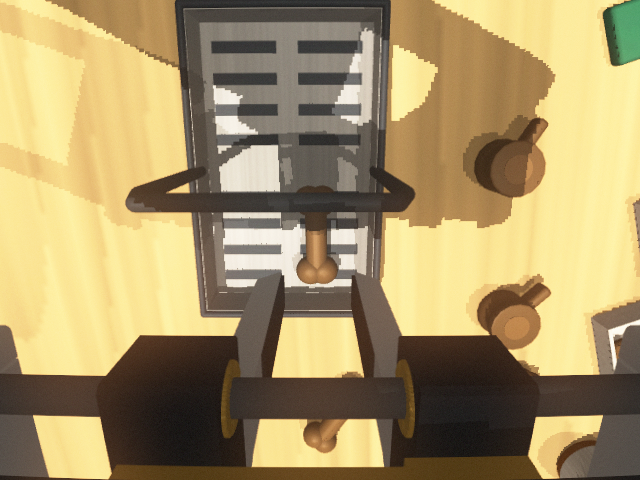

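The toe lies in the basket's near half, at (317,235), clear of the bar. Next toe.

```bash
python3 -m creep '[[0,-1.2,0,-0.15],[0.1,-2.4,0,-0.3],[0.18,-3.4,-0.2,-0.45],[0.18,-4.15,-0.4,-0.58],[0.18,-4.15,-0.5,-0.58],[0.18,-4.15,-1.5,-0.58],[0.18,-4.15,-2.2,-0.58],[0.18,-4.15,-2.6,-0.58],[0.18,-4.15,-2.83,-0.58],[0.18,-4.15,-2.83,-0.58],[0.18,-4.15,-2.83,-0.58]]' -0.3
python3 -m creep '[[0,0,0,0],[0,0,0,0],[0,0,0,0],[0,0,0,0],[0,0,0,0],[0,0,0,0],[0,0,0,0]]' 0.9 25
python3 -m creep '[[0,0,1,0],[0,0,2.2,0],[0,0,2.8,0],[0,0,2.8,0],[0,0,2.8,0]]'
python3 d.py .405,-.089,.12,-3.5 .405,-.089,.03,-3.5 
```

```text
time_s: 6.05
position: [0.452, -0.2563, 0.0044]
ee_rot: [[0.592, 0.806, 0.0], [0.806, -0.592, 0.0], [0.0, -0.0, -1.0]]
force: [0.2, -0.1, 0.5]
gripper_width: 0.0608
grip_force: 0.0
time_s: 6.75
position: [0.4521, -0.2569, 0.0044]
ee_rot: [[0.592, 0.806, 0.0], [0.806, -0.592, -0.0], [0.0, 0.001, -1.0]]
force: [0.3, -0.0, 1.2]
gripper_width: 0.0154
grip_force: 25.0
time_s: 7.25
position: [0.4515, -0.2565, 0.1158]
ee_rot: [[0.592, 0.806, -0.0], [0.806, -0.592, 0.0], [-0.0, -0.0, -1.0]]
force: [-1.0, -0.5, -0.4]
gripper_width: 0.0152
grip_force: 25.0
t 7.2 at [ 0.4515 -0.2565  0.1158] phi -36.3 w 0.0152 F [-1.  -0.5 -0.4] grip 25.0 q [-0.68  0.18  1.77 -0.    1.19 -0.05]
.405,-.089,.12,-3.5 -> [-1.16  4.19  0.1 ] turn 0.573 alt -2.569
.405,-.089,.03,-3.5 -> [-1.16  4.19 -2.15] turn 0.573 alt -2.569
```

```bash
python3 -m creep '[[-0.3,1.0,0,0.15],[-0.6,2.1,0,0.3],[-0.9,3.2,0,0.45],[-1.12,4.2,0,0.57],[-1.12,4.2,0,0.57],[-1.12,4.2,-0.8,0.57],[-1.12,4.2,-1.5,0.57],[-1.12,4.2,-2,0.57],[-1.12,4.2,-2.15,0.57],[-1.12,4.2,-2.15,0.57]]'
python3 -m creep '[[0,0,0,0],[0,0,0,0],[0,0,0,0]]' 0.3
python3 -m creep '[[0,0,1.2,0],[0,0,2.2,0],[0.5,-1,2.2,0],[1.5,-2,2.2,0],[1.5,-2,2.2,0]]'
python3 d.py .603,-.256,.1,-29.5 .603,-.256,.005,-29.5
python3 - <<'E'
from h import *
f=grab_frame("top");h=cv2.cvtColor(f["image"],cv2.COLOR_RGB2HSV).astype(int);H,S,V=h[...,0],h[...,1],h[...,2]
m=(H<20)&(S>90)&(V<135); m[:, :290]=0;m[:,470:]=0;m[:195]=0;m[330:]=0
blobs(f,m,.012,100,400)
E
```

```text
time_s: 8.25
position: [0.4052, -0.0884, 0.0283]
ee_rot: [[0.065, 0.998, -0.005], [0.998, -0.065, 0.002], [0.002, -0.005, -1.0]]
force: [0.6, -0.4, -0.4]
gripper_width: 0.015
grip_force: 25.0
time_s: 8.55
position: [0.4082, -0.0893, 0.0313]
ee_rot: [[0.064, 0.998, 0.002], [0.998, -0.064, -0.001], [-0.001, 0.002, -1.0]]
force: [0.4, -0.7, 0.0]
gripper_width: 0.0322
grip_force: 0.0
time_s: 9.05
position: [0.4712, -0.173, 0.1203]
ee_rot: [[0.066, 0.998, 0.006], [0.998, -0.066, -0.004], [-0.004, 0.006, -1.0]]
force: [-0.1, 0.8, -0.1]
gripper_width: 0.0328
grip_force: 0.0
t 9.1 at [ 0.4712 -0.173   0.1203] phi -3.8 w 0.0328 F [-0.1  0.8 -0.1] grip 0.0 q [-0.52  0.14  1.81 -0.    1.19 -0.46]
.603,-.256,.1,-29.5 -> [ 3.3  -2.07 -0.51] turn -0.449 alt 2.693
.603,-.256,.005,-29.5 -> [ 3.3  -2.07 -2.88] turn -0.449 alt 2.693
[414. 213.] 246 [ 0.604 -0.258] long axis deg 58.8 rect c [ 605. -256.] [78. 26.] 60.6
[465. 238.] 175 [ 0.54  -0.379] long axis deg 3.2 rect c [ 526. -376.] [ 22. 118.] 86.6
[343. 281.] 182 [ 0.445 -0.082] long axis deg 91.0 rect c [444. -88.] [64. 26.] 88.6
[338. 297.] 131 [ 0.407 -0.069] long axis deg 86.4 rect c [404. -71.] [43. 26.] 71.9
[297. 322.] 192 [0.352 0.027] long axis deg 109.2 rect c [350.  17.] [56. 28.] 88.5
```

```bash
python3 -m creep '[[1,-0.6,0,-0.13],[2,-1.2,0,-0.26],[3,-1.8,-0.2,-0.4],[3.37,-2.17,-0.5,-0.45],[3.37,-2.17,-0.5,-0.45],[3.37,-2.17,-1.5,-0.45],[3.37,-2.17,-2.2,-0.45],[3.37,-2.17,-2.6,-0.45],[3.37,-2.17,-2.84,-0.45],[3.37,-2.17,-2.84,-0.45],[3.37,-2.17,-2.84,-0.45]]' -0.3
python3 -m creep '[[0,0,0,0],[0,0,0,0],[0,0,0,0],[0,0,0,0],[0,0,0,0],[0,0,0,0],[0,0,0,0]]' 0.9 25
python3 -m creep '[[0,0,1,0],[0,0,2.2,0],[0,0,3.4,0],[0,0,4.6,0],[0,0,4.8,0],[0,0,4.8,0]]'
python3 d.py .428,.012,.2,-3.5 .428,.012,.03,-3.5 
```

```text
time_s: 10.2
position: [0.6026, -0.2558, 0.0062]
ee_rot: [[0.491, 0.871, 0.002], [0.871, -0.491, -0.001], [-0.0, 0.002, -1.0]]
force: [-0.3, 0.3, -0.2]
gripper_width: 0.0611
grip_force: 0.0
time_s: 10.9
position: [0.602, -0.2556, 0.0047]
ee_rot: [[0.492, 0.871, 0.0], [0.871, -0.492, -0.0], [-0.0, 0.0, -1.0]]
force: [1.0, -0.2, 1.1]
gripper_width: 0.0154
grip_force: 25.0
time_s: 11.5
position: [0.6033, -0.2563, 0.1995]
ee_rot: [[0.492, 0.871, 0.005], [0.871, -0.492, -0.003], [-0.0, 0.006, -1.0]]
force: [-0.5, -0.4, -0.7]
gripper_width: 0.0155
grip_force: 25.0
t 11.5 at [ 0.6033 -0.2563  0.1995] phi -29.4 w 0.0155 F [-0.5 -0.4 -0.7] grip 25.0 q [-0.53  0.38  1.34  0.    1.42 -0.02]
.428,.012,.2,-3.5 -> [-4.38  6.71  0.01] turn 0.453 alt -2.689
.428,.012,.03,-3.5 -> [-4.38  6.71 -4.24] turn 0.453 alt -2.689
```

```bash
python3 -m creep '[[-0.6,1.0,0.1,0.1],[-1.3,2.0,0.1,0.2],[-2,3.1,0.1,0.3],[-2.7,4.2,0.1,0.4],[-3.4,5.3,0.1,0.45],[-4.1,6.4,0.1,0.45],[-4.35,6.8,0.1,0.45],[-4.35,6.8,0,0.45],[-4.35,6.8,-1.1,0.45],[-4.35,6.8,-2.1,0.45],[-4.35,6.8,-3.1,0.45],[-4.35,6.8,-3.8,0.45],[-4.35,6.8,-4.1,0.45],[-4.35,6.8,-4.1,0.45]]'
python3 -m creep '[[0,0,0,0],[0,0,0,0],[0,0,0,0]]' 0.3
python3 -m creep '[[0,0,1.2,0],[0,0,2.4,0],[0,0,3.6,0],[0,0,4.2,0],[0,0,4.2,0],[0,0,4.2,0]]'
python3 d.py .595,-.165,.15,-47.5 .595,-.165,.006,-47.5
python3 - <<'E'
from h import *
w=grab_frame("wrist");cv2.imwrite('pics/w3.png',w["image"][:,:,::-1])
f=grab_frame("top");h=cv2.cvtColor(f["image"],cv2.COLOR_RGB2HSV).astype(int);H,S,V=h[...,0],h[...,1],h[...,2]
m=(H<20)&(S>90)&(V<135); m[:, :290]=0;m[:,470:]=0;m[:195]=0;m[330:]=0
blobs(f,m,.012,100,400)
E
```

```text
time_s: 12.9
position: [0.4252, 0.0163, 0.0298]
ee_rot: [[0.065, 0.998, -0.007], [0.998, -0.065, 0.001], [0.0, -0.007, -1.0]]
force: [-0.7, 0.5, -1.1]
gripper_width: 0.0157
grip_force: 25.0
time_s: 13.2
position: [0.4296, 0.0161, 0.0342]
ee_rot: [[0.064, 0.998, 0.004], [0.998, -0.064, -0.001], [-0.0, 0.004, -1.0]]
force: [0.5, -0.1, -0.3]
gripper_width: 0.0322
grip_force: 0.0
time_s: 13.8
position: [0.4281, 0.0165, 0.2013]
ee_rot: [[0.064, 0.998, 0.002], [0.998, -0.064, -0.0], [-0.0, 0.002, -1.0]]
force: [-1.7, 0.5, -0.0]
gripper_width: 0.033
grip_force: 0.0
t 13.8 at [0.4281 0.0165 0.2013] phi -3.7 w 0.033 F [-1.7  0.5 -0. ] grip 0.0 q [-0.16 -0.11  1.89 -0.    1.37 -0.1 ]
.595,-.165,.15,-47.5 -> [ 4.17 -4.54 -1.28] turn -0.765 alt 2.376
.595,-.165,.006,-47.5 -> [ 4.17 -4.54 -4.88] turn -0.765 alt 2.376
[317. 215.] 298 [ 0.605 -0.024] long axis deg 48.6 rect c [603. -21.] [50. 46.] 88.4
[375. 217.] 312 [ 0.598 -0.164] long axis deg 40.7 rect c [ 598. -164.] [48. 51.] 87.9
[465. 239.] 189 [ 0.539 -0.379] long axis deg 3.1 rect c [ 526. -376.] [ 22. 118.] 86.6
[351. 282.] 178 [ 0.444 -0.102] long axis deg 89.7 rect c [444. -99.] [57. 26.] 88.3
[349. 298.] 200 [ 0.405 -0.095] long axis deg 88.2 rect c [406. -91.] [64. 26.] 88.5
```

View pics/w3.png

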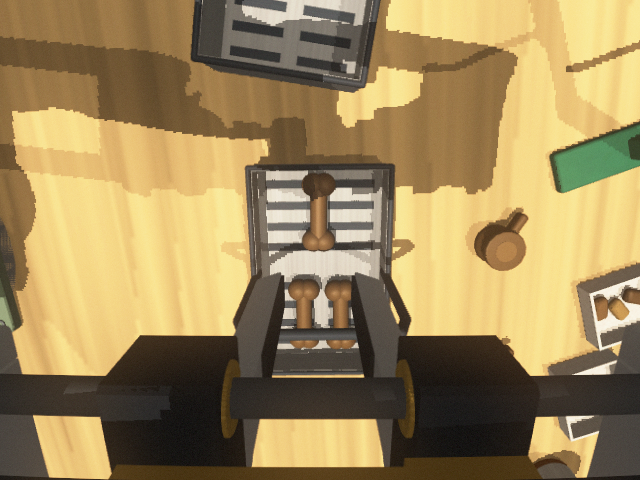

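All three toes are in the shallow basket: (318,212), (303,313) and (341,313). Vert 2 was knocked to about (0.602,-0.027) and vert 1 is unmoved; now vert 1.

```bash
python3 -m creep '[[0.8,-0.9,0,-0.13],[1.6,-1.8,0,-0.26],[2.4,-2.7,0,-0.39],[3.2,-3.6,-0.2,-0.52],[4,-4.4,-0.9,-0.65],[4.17,-4.54,-1.8,-0.76],[4.17,-4.54,-2.8,-0.76],[4.17,-4.54,-3.5,-0.76],[4.17,-4.54,-4.1,-0.76],[4.17,-4.54,-4.6,-0.76],[4.17,-4.54,-4.88,-0.76],[4.17,-4.54,-4.88,-0.76],[4.17,-4.54,-4.88,-0.76]]' -0.4
python3 -m creep '[[0,0,0,0],[0,0,0,0],[0,0,0,0],[0,0,0,0],[0,0,0,0],[0,0,0,0]]' 0.9 25
python3 -m creep '[[0,0,1,0],[0,0,2.2,0],[0,0,3.4,0],[0,0,4.6,0],[0,0,4.9,0],[0,0,4.9,0]]'
python3 d.py .416,.187,.2,-12.6 .416,.187,.035,-12.6 
```

```text
time_s: 15.2
position: [0.5941, -0.1649, 0.0046]
ee_rot: [[0.734, 0.679, -0.001], [0.679, -0.734, 0.001], [-0.001, -0.001, -1.0]]
force: [0.5, -0.1, -0.3]
gripper_width: 0.0659
grip_force: 0.0
time_s: 15.8
position: [0.5951, -0.1654, 0.006]
ee_rot: [[0.734, 0.679, 0.001], [0.679, -0.734, -0.001], [0.0, 0.001, -1.0]]
force: [0.9, -0.5, 1.5]
gripper_width: 0.0387
grip_force: 25.0
time_s: 16.4
position: [0.5963, -0.1658, 0.2045]
ee_rot: [[0.734, 0.679, 0.005], [0.679, -0.734, -0.002], [0.002, 0.005, -1.0]]
force: [-0.3, -0.7, -0.4]
gripper_width: 0.0384
grip_force: 25.0
t 16.4 at [ 0.5963 -0.1658  0.2045] phi -47.2 w 0.0384 F [-0.3 -0.7 -0.4] grip 25.0 q [-0.41  0.3   1.43  0.    1.41  0.41]
.416,.187,.2,-12.6 -> [-4.51  8.82 -0.11] turn 0.604 alt -2.538
.416,.187,.035,-12.6 -> [-4.51  8.82 -4.24] turn 0.604 alt -2.538
```

```bash
python3 -m creep '[[-0.5,1,0,0.12],[-1,2,0,0.24],[-1.6,3.1,0,0.36],[-2.1,4.2,0,0.48],[-2.7,5.3,0,0.6],[-3.3,6.4,0,0.6],[-3.9,7.5,0,0.6],[-4.4,8.6,0,0.6],[-4.5,8.82,0,0.6],[-4.5,8.82,0,0.6],[-4.5,8.82,-1.1,0.6],[-4.5,8.82,-2.1,0.6],[-4.5,8.82,-3.1,0.6],[-4.5,8.82,-3.8,0.6],[-4.5,8.82,-4.1,0.6],[-4.5,8.82,-4.1,0.6]]'
python3 -m creep '[[0,0,0,0],[0,0,0,0],[0,0,0,0]]' -0.2
python3 -m creep '[[0,0,1.2,0],[0,0,2.4,0],[0,0,3.6,0],[0,0,4.2,0],[0,0,4.2,0],[0,0,4.2,0]]'
python3 d.py
python3 - <<'E'
from h import *
w=grab_frame("wrist");cv2.imwrite('pics/w4.png',w["image"][:,:,::-1])
f=grab_frame("top");im=f["image"];h=cv2.cvtColor(im,cv2.COLOR_RGB2HSV);H,S,V=[h[...,i].astype(int) for i in range(3)]
m=((H<22)&(S>80)&(V<150)).astype(np.uint8);m=cv2.morphologyEx(m,cv2.MORPH_CLOSE,np.ones((3,3)))
for u,v in [(317,215)]:
    w=np.zeros_like(m);w[v-18:v+18,u-20:u+20]=m[v-18:v+18,u-20:u+20]
    dt=cv2.distanceTransform(w,cv2.DIST_L2,5);ys,xs=np.where(dt>dt.max()-1)
    c=plane(f,[xs.mean(),ys.mean()],.02)[0]
    ys,xs=np.where(w);Q=plane(f,np.c_[xs,ys],.018);r=np.hypot(*(Q-c)[:,:2].T);far=Q[r>.03].mean(0)-c
    print('vert',c.round(3),'stub deg',np.degrees(np.arctan2(far[1],far[0])).round(1),'rmax',r.max().round(3),dt.max())
E
python3 d.py .602,-.027,.006,-34 
```

```text
time_s: 18.0
position: [0.4129, 0.1859, 0.035]
ee_rot: [[0.224, 0.975, -0.006], [0.975, -0.224, -0.002], [-0.003, -0.005, -1.0]]
force: [-0.7, 0.3, -1.4]
gripper_width: 0.038
grip_force: 25.0
time_s: 18.3
position: [0.4164, 0.188, 0.0391]
ee_rot: [[0.222, 0.975, 0.004], [0.975, -0.222, 0.001], [0.002, 0.003, -1.0]]
force: [-0.0, -0.2, 0.2]
gripper_width: 0.0557
grip_force: 0.0
time_s: 18.9
position: [0.4148, 0.1878, 0.2061]
ee_rot: [[0.222, 0.975, 0.002], [0.975, -0.222, 0.0], [0.001, 0.002, -1.0]]
force: [0.5, 0.6, -0.9]
gripper_width: 0.0565
grip_force: 0.0
t 18.9 at [0.4148 0.1878 0.2061] phi -12.8 w 0.0565 F [ 0.5  0.6 -0.9] grip 0.0 q [ 0.23 -0.06  1.82 -0.    1.37  0.46]
vert [ 0.602 -0.027  0.02 ] stub deg 56.1 rmax 0.04 9.196899
t 19.0 at [0.4133 0.1874 0.2038] phi -12.8 w 0.0566 F [-0.6 -0.2  0.3] grip 0.0 q [ 0.23 -0.05  1.82 -0.    1.37  0.46]
.602,-.027,.006,-34 -> [ 4.72 -5.36 -4.95] turn -0.37 alt 2.772
```

View pics/w4.png

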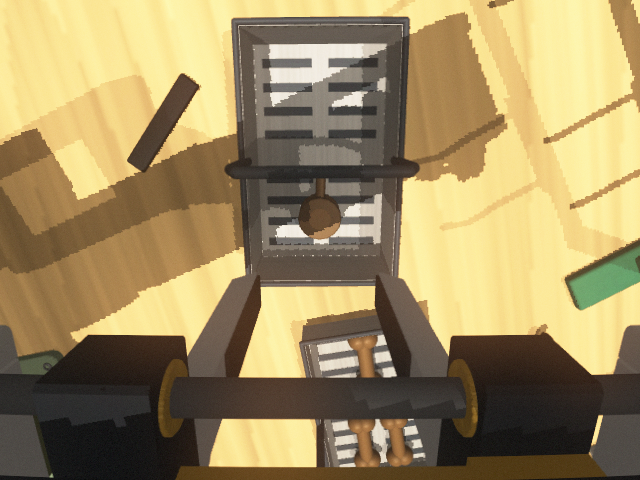

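Vert 1 lies in the deep basket at (320,213). Vert 2 is at (0.602,-0.027), stub at 56°.

```bash
python3 -m creep '[[0.2,-1.2,0,-0.1],[0.6,-2.3,0,-0.2],[1.1,-3.4,0,-0.3],[1.7,-4.4,0,-0.37],[2.5,-5.2,0,-0.37],[3.6,-5.36,-0.2,-0.37],[4.7,-5.36,-0.8,-0.37],[4.7,-5.36,-1.8,-0.37],[4.7,-5.36,-2.8,-0.37],[4.7,-5.36,-3.6,-0.37],[4.7,-5.36,-4.2,-0.37],[4.7,-5.36,-4.7,-0.37],[4.7,-5.36,-4.96,-0.37],[4.7,-5.36,-4.96,-0.37],[4.7,-5.36,-4.96,-0.37]]' -0.4
python3 -m creep '[[0,0,0,0],[0,0,0,0],[0,0,0,0],[0,0,0,0],[0,0,0,0],[0,0,0,0]]' 0.9 25
python3 -m creep '[[0,0,1,0],[0,0,2.2,0],[0,0,3.4,0],[0,0,4.6,0],[0,0,5.1,0],[0,0,5.1,0]]'
python3 d.py .440,.294,.2,-12.6 .440,.294,.04,-12.6 
```

```text
time_s: 20.5
position: [0.6025, -0.0267, 0.0069]
ee_rot: [[0.56, 0.829, -0.0], [0.829, -0.56, 0.0], [-0.0, -0.0, -1.0]]
force: [0.8, -0.0, -0.3]
gripper_width: 0.0658
grip_force: 0.0
time_s: 21.1
position: [0.6035, -0.0269, 0.008]
ee_rot: [[0.56, 0.829, 0.002], [0.829, -0.56, -0.0], [0.001, 0.002, -1.0]]
force: [-1.3, 0.3, 4.6]
gripper_width: 0.038
grip_force: 24.9
time_s: 21.7
position: [0.6052, -0.0271, 0.2156]
ee_rot: [[0.56, 0.829, 0.008], [0.829, -0.56, -0.001], [0.003, 0.008, -1.0]]
force: [0.3, -0.4, -0.4]
gripper_width: 0.0381
grip_force: 24.9
t 21.7 at [ 0.6052 -0.0271  0.2156] phi -34.0 w 0.0381 F [ 0.3 -0.4 -0.4] grip 24.9 q [-0.19  0.26  1.46  0.    1.42  0.41]
.440,.294,.2,-12.6 -> [-4.13  8.03 -0.39] turn 0.374 alt -2.768
.440,.294,.04,-12.6 -> [-4.13  8.03 -4.39] turn 0.374 alt -2.768
```

```bash
python3 -m creep '[[-1.2,0.2,0,0.1],[-2.3,0.6,0,0.2],[-3.4,1.1,0,0.3],[-4.2,1.9,0,0.37],[-4.33,3,0,0.37],[-4.33,4.1,0,0.37],[-4.33,5.2,0,0.37],[-4.33,6.3,0,0.37],[-4.33,7.4,0,0.37],[-4.33,8.07,0,0.37],[-4.33,8.07,0,0.37],[-4.33,8.07,0,0.37],[-4.33,8.07,-1.1,0.37],[-4.33,8.07,-2.1,0.37],[-4.33,8.07,-3.1,0.37],[-4.33,8.07,-3.8,0.37],[-4.33,8.07,-4.2,0.37],[-4.33,8.07,-4.2,0.37]]'
python3 -m creep '[[0,0,0,0],[0,0,0,0],[0,0,0,0]]' -0.1
python3 -m creep '[[0,0,1.2,0],[0,0,2.4,0],[0,0,3.6,0],[0,0,4.2,0],[0,-1,4.2,0],[0,-2,4.2,0],[-0.3,-3,4.2,0],[-0.3,-3,4.2,0],[-0.3,-3,4.2,0]]'
python3 d.py .426,.240,.21,77.4
python3 - <<'E'
from h import *
w=grab_frame("wrist");cv2.imwrite('pics/w5.png',w["image"][:,:,::-1])
E
```

```text
time_s: 23.5
position: [0.4261, 0.2929, 0.0393]
ee_rot: [[0.224, 0.975, -0.008], [0.975, -0.224, -0.004], [-0.006, -0.007, -1.0]]
force: [-1.4, -0.8, -0.1]
gripper_width: 0.0388
grip_force: 25.0
time_s: 23.8
position: [0.4309, 0.2964, 0.0447]
ee_rot: [[0.223, 0.975, 0.003], [0.975, -0.223, 0.001], [0.002, 0.003, -1.0]]
force: [-0.3, -0.4, -0.1]
gripper_width: 0.0516
grip_force: 0.0
time_s: 24.7
position: [0.418, 0.1759, 0.2122]
ee_rot: [[0.224, 0.975, 0.003], [0.975, -0.224, 0.001], [0.002, 0.002, -1.0]]
force: [-0.3, 1.1, -1.1]
gripper_width: 0.0517
grip_force: 0.0
t 24.7 at [0.418  0.1759 0.2122] phi -12.9 w 0.0517 F [-0.3  1.1 -1.1] grip 0.0 q [ 0.21 -0.07  1.82  0.    1.39  0.43]
.426,.240,.21,77.4 -> [ 0.2   1.6  -0.06] turn 1.577 alt -1.565
```

View pics/w5.png

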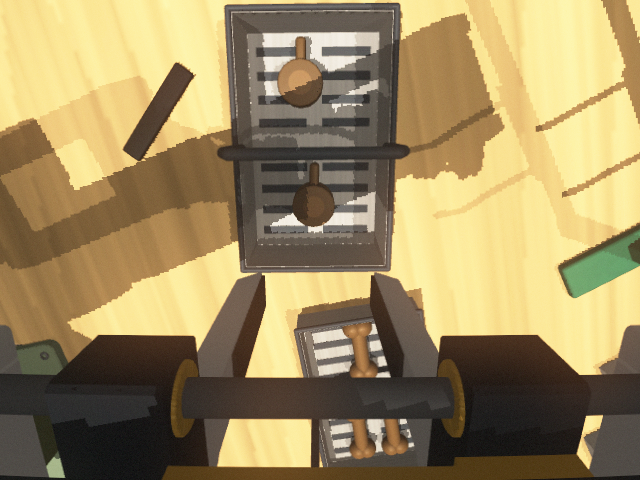

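```bash
python3 - <<'E'
from h import *
w=grab_frame("wrist")
im=w["image"].astype(int)
P=plane(w,[[223,152],[405,152]],.141);print(P.round(4),P.mean(0).round(4),np.linalg.norm(P[0]-P[1]).round(4))
d=P[1]-P[0];print(np.degrees(np.arctan2(d[1],d[0])))
Q=plane(w,[[225,5],[399,5],[241,271],[389,271]],.07);print('rim',Q.round(4).tolist(),Q.mean(0).round(4))
E
python3 d.py .426,.240,.21,77.4
```

```text
[[0.3724 0.2495 0.141 ]
 [0.4842 0.2239 0.141 ]] [0.4283 0.2367 0.141 ] 0.1147
-12.924354396583187
rim [[0.3867, 0.3528, 0.07], [0.5129, 0.3239, 0.07], [0.3417, 0.1477, 0.07], [0.4679, 0.1187, 0.07]] [0.4273 0.2358 0.07  ]
t 24.8 at [0.4181 0.1769 0.2119] phi -12.8 w 0.0517 F [ 0.2  0.  -0.4] grip 0.0 q [ 0.21 -0.06  1.82  0.    1.39  0.43]
.426,.240,.21,77.4 -> [ 0.2   1.58 -0.05] turn 1.574 alt -1.567
```

```bash
python3 -m creep '[[0.1,0.5,0,0.15],[0.25,1,0,0.3],[0.25,1.5,0,0.45],[0.25,1.5,0,0.6],[0.25,1.5,0,0.75],[0.25,1.5,0,0.9],[0.25,1.5,0,1.05],[0.25,1.5,0,1.2],[0.25,1.5,0,1.35],[0.25,1.5,0,1.5],[0.25,1.5,0,1.57],[0.25,1.5,0,1.57],[0.25,1.5,0,1.57]]' -0.1
python3 d.py .428,.237,.121,77.1
python3 - <<'E'
from h import *
w=grab_frame("wrist");cv2.imwrite('pics/w6.png',w["image"][:,:,::-1])
E
```

```text
time_s: 26.1
position: [0.4275, 0.2371, 0.2111]
ee_rot: [[-0.975, 0.223, 0.0], [0.223, 0.975, 0.0], [-0.0, 0.0, -1.0]]
force: [-0.6, 0.2, 0.3]
gripper_width: 0.0517
grip_force: 0.0
t 26.1 at [0.4275 0.2371 0.2111] phi 77.1 w 0.0517 F [-0.6  0.2  0.3] grip 0.0 q [ 0.33  0.02  1.74  0.    1.38 -1.02]
.428,.237,.121,77.1 -> [ 0.01 -0.   -2.25] turn -0.0 alt 3.141
```

View pics/w6.png

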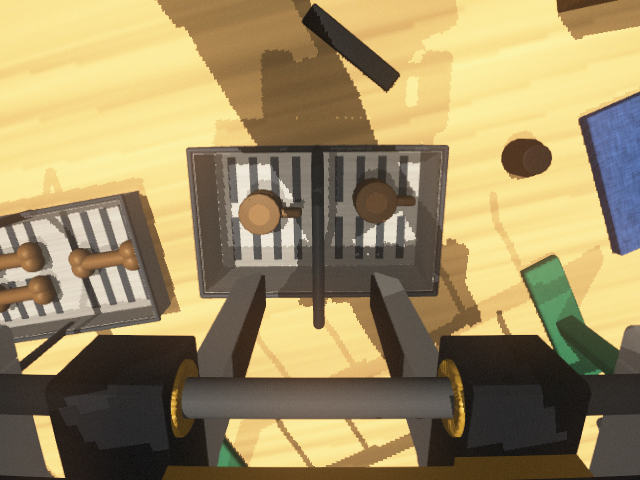

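The bar runs straight down the middle between the fingers, at (318,235), and the verts lie one on each side.

```bash
python3 -m creep '[[0,0,-1,0],[0,0,-1.7,0],[0,0,-2.1,0],[0,0,-2.25,0],[0,0,-2.25,0]]'
python3 -m creep '[[0,0,0,0],[0,0,0,0],[0,0,0,0],[0,0,0,0],[0,0,0,0],[0,0,0,0]]' 1 60
python3 -m creep '[[0,0,0.3,0],[0,0,0.7,0],[0,0,1.2,0],[0,0,1.7,0],[0,0,2.2,0],[0,0,2.6,0],[0,0,2.9,0],[0,0,3.05,0],[0,0,3.05,0],[0,0,3.05,0]]'
python3 d.py .5563,.3401,.243,16.5
```

```text
time_s: 26.65
position: [0.4269, 0.2361, 0.1204]
ee_rot: [[-0.975, 0.223, -0.002], [0.223, 0.975, -0.001], [0.001, -0.001, -1.0]]
force: [0.5, -0.1, 0.9]
gripper_width: 0.0513
grip_force: 0.0
time_s: 27.25
position: [0.4277, 0.2365, 0.1213]
ee_rot: [[-0.975, 0.223, 0.001], [0.223, 0.975, 0.001], [-0.001, 0.001, -1.0]]
force: [-0.5, 0.4, 1.2]
gripper_width: 0.007
grip_force: 28.4
time_s: 28.25
position: [0.4268, 0.2358, 0.2421]
ee_rot: [[-0.975, 0.223, -0.002], [0.223, 0.975, -0.001], [0.002, -0.001, -1.0]]
force: [-0.2, -0.0, -4.2]
gripper_width: 0.0064
grip_force: 60.0
t 28.2 at [0.4268 0.2358 0.2421] phi 77.1 w 0.0064 F [-0.2 -0.  -4.2] grip 60.0 q [ 0.33 -0.01  1.7  -0.    1.45 -1.02]
.5563,.3401,.243,16.5 -> [3.24 2.61 0.02] turn -1.058 alt 2.084
```

```bash
python3 -m creep '[[0,0,0,-0.08],[0,0,0,-0.2],[0,0,0,-0.32],[0,0,0,-0.44],[0,0,0,-0.56],[0,0,0,-0.68],[0,0,0,-0.8],[0,0,0,-0.9],[0,0,0,-1.0],[0,0,0,-1.058],[0,0,0,-1.058]]'
python3 -m creep '[[0.3,0.2,0,0],[0.7,0.5,0,0],[1.1,0.9,0,0],[1.5,1.25,0,0],[1.9,1.6,0,0],[2.3,1.9,0,0],[2.7,2.2,0,0],[3.0,2.45,0,0],[3.2,2.58,0,0],[3.22,2.6,0,0],[3.22,2.6,0,0],[3.22,2.6,0,0]]'
python3 d.py .5563,.3401,.201,16.5
python3 - <<'E'
from h import *
f=grab_frame("top");g=grab_frame("side")
a=cv2.resize(f["image"][120:320,50:270,::-1],(440,400));b=cv2.resize(g["image"][200:450,130:330,::-1],(320,400))
cv2.imwrite('pics/h1.png',np.hstack([a,b]))
E
```

```text
time_s: 29.35
position: [0.4267, 0.2358, 0.2417]
ee_rot: [[-0.284, 0.959, -0.003], [0.959, 0.284, -0.001], [-0.0, -0.003, -1.0]]
force: [0.5, 0.5, -4.3]
gripper_width: 0.0059
grip_force: 60.0
time_s: 30.55
position: [0.5555, 0.3396, 0.2428]
ee_rot: [[-0.284, 0.959, -0.001], [0.959, 0.284, -0.001], [-0.0, -0.001, -1.0]]
force: [0.5, -1.2, -4.2]
gripper_width: 0.0063
grip_force: 60.0
t 30.6 at [0.5555 0.3396 0.2428] phi 16.5 w 0.0063 F [ 0.5 -1.2 -4.2] grip 60.0 q [ 0.42  0.34  1.29 -0.    1.51  0.13]
.5563,.3401,.201,16.5 -> [ 0.02  0.01 -1.04] turn -0.0 alt 3.141
```

View pics/h1.png

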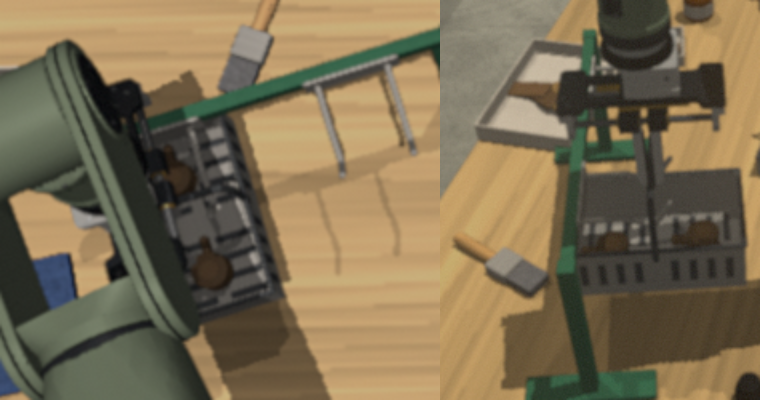

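The deep basket is level and over the left hook, its far end passing under the crossbar and both verts inside. Lowering while watching the force.

```bash
python3 -m creep '[[0,0,-0.15,0],[0,0,-0.3,0],[0,0,-0.45,0],[0,0,-0.6,0],[0,0,-0.7,0],[0,0,-0.8,0],[0,0,-0.8,0]]'
python3 -m creep '[[0,0,-0.08,0],[0,0,-0.15,0],[0,0,-0.2,0],[0,0,-0.23,0],[0,0,-0.23,0],[0,0,-0.23,0]]'
```

```text
time_s: 31.35
position: [0.5558, 0.3399, 0.2101]
ee_rot: [[-0.284, 0.959, -0.002], [0.959, 0.284, -0.001], [-0.0, -0.002, -1.0]]
force: [-0.6, 1.1, -4.5]
gripper_width: 0.006
grip_force: 60.0
time_s: 31.95
position: [0.5566, 0.3402, 0.2021]
ee_rot: [[-0.284, 0.959, 0.001], [0.959, 0.284, 0.0], [0.0, 0.001, -1.0]]
force: [0.8, 0.5, -4.7]
gripper_width: 0.0065
grip_force: 60.0
```

```bash
python3 -m creep '[[0,0,-0.04,0],[0,0,-0.08,0],[0,0,-0.08,0],[0,0,-0.08,0]]'
python3 -m creep '[[0,0,-0.04,0],[0,0,-0.08,0],[0,0,-0.08,0],[0,0,-0.08,0]]'
```

```text
time_s: 32.35
position: [0.5571, 0.3404, 0.2009]
ee_rot: [[-0.284, 0.959, 0.003], [0.959, 0.284, 0.001], [0.0, 0.003, -1.0]]
force: [-1.1, -0.6, 5.4]
gripper_width: 0.0063
grip_force: 60.0
time_s: 32.75
position: [0.5573, 0.3405, 0.2006]
ee_rot: [[-0.284, 0.959, 0.004], [0.959, 0.284, 0.002], [0.0, 0.005, -1.0]]
force: [-4.6, -3.0, 14.9]
gripper_width: 0.0061
grip_force: 60.0
```

```bash
python3 -m creep '[[0,0,0.1,0],[0,0,0.12,0],[0,0,0.12,0]]'
python3 -m creep '[[0,0,0,0],[0,0,0,0],[0,0,0,0],[0,0,0,0]]' -0.1 30
python3 -m creep '[[0,0,0.6,0],[0,0,1.4,0],[0,0,2.4,0],[0,0,3.0,0],[0,0,3.0,0],[0,0,3.0,0]]'
python3 -m creep '[[-1,-1,0,0],[-2,-2,0,0],[-3,-3,0,0],[-3.6,-4,0,0.1],[-3.6,-5.2,0,0.24],[-3.6,-6.4,0,0.38],[-3.6,-7.6,0,0.52],[-3.6,-8.8,0,0.66],[-3.6,-9.5,-0.4,0.8],[-3.6,-9.5,-0.8,0.94],[-3.6,-9.5,-1,1.08],[-3.6,-9.5,-1,1.22],[-3.6,-9.5,-1,1.22],[-3.6,-9.5,-1,1.22]]'
python3 d.py .426,-.038,.121,86.7
python3 - <<'E'
from h import *
f=grab_frame("top");g=grab_frame("side");w=grab_frame("wrist")
a=cv2.resize(f["image"][120:320,50:270,::-1],(440,400));b=cv2.resize(g["image"][200:450,130:330,::-1],(320,400))
cv2.imwrite('pics/h2.png',np.vstack([np.hstack([a,b])[:, :640],cv2.resize(w["image"][:300,:,::-1],(640,200))]))
cv2.imwrite('pics/w7.png',w["image"][:,:,::-1])
np.save('w.npy',w,allow_pickle=True)
E
```

```text
time_s: 33.05
position: [0.557, 0.3404, 0.201]
ee_rot: [[-0.284, 0.959, 0.002], [0.959, 0.284, 0.001], [0.0, 0.002, -1.0]]
force: [1.3, 0.4, 3.4]
gripper_width: 0.006
grip_force: 60.0
time_s: 33.45
position: [0.5556, 0.3399, 0.1993]
ee_rot: [[-0.284, 0.959, -0.002], [0.959, 0.284, -0.001], [-0.0, -0.002, -1.0]]
force: [0.0, -0.3, 0.0]
gripper_width: 0.0346
grip_force: 0.0
time_s: 34.05
position: [0.5561, 0.34, 0.3196]
ee_rot: [[-0.284, 0.959, -0.0], [0.959, 0.284, -0.0], [-0.0, -0.0, -1.0]]
force: [-0.7, 0.0, -1.1]
gripper_width: 0.0517
grip_force: 0.0
time_s: 35.45
position: [0.4106, -0.0396, 0.2773]
ee_rot: [[-0.998, 0.063, -0.005], [0.063, 0.998, 0.002], [0.006, 0.001, -1.0]]
force: [-0.1, 0.4, -0.1]
gripper_width: 0.0515
grip_force: 0.0
t 35.5 at [ 0.4106 -0.0396  0.2773] phi 86.4 w 0.0515 F [-0.1  0.4 -0.1] grip 0.0 q [-0.31 -0.2   1.8   0.    1.55 -1.81]
.426,-.038,.121,86.7 -> [ 0.39  0.04 -3.91] turn 0.006 alt -3.136
```

View pics/h2.png

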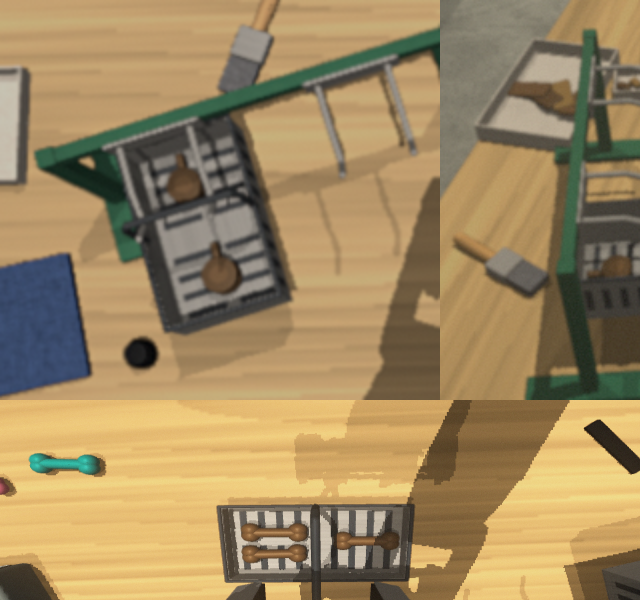

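The deep basket hangs with its bar across both left prongs, bones inside. In the wrist view the shallow basket's bar is centred at column 316 with the toes on both sides.

```bash
python3 -m creep '[[0.37,0.04,-0.6,0],[0.37,0.04,-1.5,0],[0.37,0.04,-2.3,0],[0.37,0.04,-3,0],[0.37,0.04,-3.5,0],[0.37,0.04,-3.8,0],[0.37,0.04,-3.93,0],[0.37,0.04,-3.93,0]]'
python3 -m creep '[[0,0,0,0],[0,0,0,0],[0,0,0,0],[0,0,0,0],[0,0,0,0],[0,0,0,0]]' 1 60
python3 -m creep '[[0,0,0.3,0],[0,0,0.7,0],[0,0,1.2,0],[0,0,1.7,0],[0,0,2.2,0],[0,0,2.6,0],[0,0,2.9,0],[0,0,3.05,0],[0,0,3.05,0],[0,0,3.05,0]]'
python3 d.py .6154,.1402,.243,16.5
```

```text
time_s: 36.4
position: [0.4269, -0.0382, 0.1228]
ee_rot: [[-0.998, 0.063, -0.001], [0.063, 0.998, 0.0], [0.001, 0.0, -1.0]]
force: [0.1, -0.3, -0.0]
gripper_width: 0.0517
grip_force: 0.0
time_s: 37.0
position: [0.4273, -0.0391, 0.1234]
ee_rot: [[-0.998, 0.062, 0.001], [0.062, 0.998, -0.002], [-0.001, -0.002, -1.0]]
force: [-0.2, -1.4, 1.8]
gripper_width: 0.0073
grip_force: 27.7
time_s: 38.0
position: [0.4264, -0.0381, 0.2442]
ee_rot: [[-0.998, 0.063, -0.002], [0.063, 0.998, 0.001], [0.002, 0.001, -1.0]]
force: [0.8, 0.6, -4.1]
gripper_width: 0.0065
grip_force: 60.0
t 38.0 at [ 0.4264 -0.0381  0.2442] phi 86.4 w 0.0065 F [ 0.8  0.6 -4.1] grip 60.0 q [-0.29 -0.15  1.82  0.    1.47 -1.8 ]
.6154,.1402,.243,16.5 -> [ 4.72  4.46 -0.03] turn -1.22 alt 1.922
```

```bash
python3 -m creep '[[0,0,0,-0.08],[0,0,0,-0.2],[0,0,0,-0.32],[0,0,0,-0.44],[0,0,0,-0.56],[0,0,0,-0.68],[0,0,0,-0.8],[0,0,0,-0.92],[0,0,0,-1.04],[0,0,0,-1.14],[0,0,0,-1.22],[0,0,0,-1.22]]'
python3 -m creep '[[0.2,0.3,0,0],[0.5,0.8,0,0],[0.8,1.4,0,0],[1.1,2.0,0,0],[1.4,2.6,0,0],[1.7,3.2,0,0],[2.0,3.6,0,0],[2.5,3.8,0,0],[3,3.95,0,0],[3.5,4.1,0,0],[4,4.25,0,0],[4.4,4.37,0,0],[4.65,4.44,0,0],[4.72,4.46,0,0],[4.72,4.46,0,0],[4.72,4.46,0,0]]'
python3 d.py .6154,.1402,.201,16.5
python3 - <<'E'
from h import *
f=grab_frame("top");g=grab_frame("side")
a=cv2.resize(f["image"][120:320,50:310,::-1],(520,400));b=cv2.resize(g["image"][190:400,130:280,::-1],(280,400))
cv2.imwrite('pics/h3.png',np.hstack([a,b]))
E
```

```text
time_s: 39.2
position: [0.4263, -0.0381, 0.2438]
ee_rot: [[-0.284, 0.959, -0.002], [0.959, 0.284, 0.001], [0.001, -0.002, -1.0]]
force: [-0.4, 0.4, -4.5]
gripper_width: 0.0063
grip_force: 60.0
time_s: 40.8
position: [0.615, 0.1399, 0.2447]
ee_rot: [[-0.284, 0.959, -0.001], [0.959, 0.284, -0.0], [0.0, -0.001, -1.0]]
force: [0.8, 0.5, -2.8]
gripper_width: 0.0061
grip_force: 60.0
t 40.8 at [0.615  0.1399 0.2447] phi 16.5 w 0.0061 F [ 0.8  0.5 -2.8] grip 60.0 q [ 0.09  0.3   1.35 -0.    1.5  -0.2 ]
.6154,.1402,.201,16.5 -> [ 0.01  0.01 -1.09] turn -0.0 alt 3.141
```

View pics/h3.png

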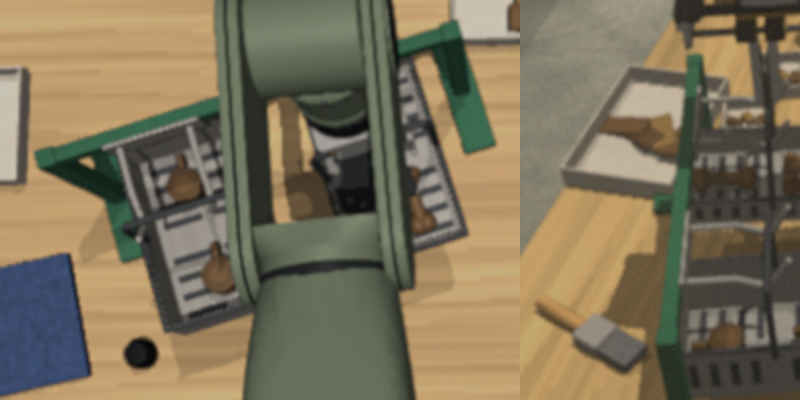

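The shallow basket is lined up over the right hook between the posts, with a gap to the deep basket. Lowering.

```bash
python3 -m creep '[[0,0,-0.15,0],[0,0,-0.3,0],[0,0,-0.45,0],[0,0,-0.6,0],[0,0,-0.75,0],[0,0,-0.85,0],[0,0,-0.85,0]]'
python3 -m creep '[[0,0,-0.08,0],[0,0,-0.15,0],[0,0,-0.2,0],[0,0,-0.23,0],[0,0,-0.23,0],[0,0,-0.23,0]]'
```

```text
time_s: 41.6
position: [0.6152, 0.14, 0.2098]
ee_rot: [[-0.284, 0.959, -0.002], [0.959, 0.284, -0.0], [0.0, -0.002, -1.0]]
force: [0.2, -0.9, -3.9]
gripper_width: 0.0061
grip_force: 60.0
time_s: 42.2
position: [0.6167, 0.1402, 0.2031]
ee_rot: [[-0.284, 0.959, 0.002], [0.959, 0.284, 0.0], [-0.0, 0.002, -1.0]]
force: [0.3, -0.3, 0.9]
gripper_width: 0.0063
grip_force: 60.0
```

```bash
python3 -m creep '[[0,0,-0.03,0],[0,0,-0.05,0],[0,0,-0.05,0],[0,0,-0.05,0]]'
python3 -m creep '[[0,0,0,0],[0,0,0,0],[0,0,0,0],[0,0,0,0]]' -0.1 30
python3 -m creep '[[0,0,0.6,0],[0,0,1.4,0],[0,0,2.4,0],[0,0,3.0,0],[0,0,3.0,0],[0,0,3.0,0]]'
python3 -m creep '[[-1,-0.3,0,0],[-2,-1,0,0],[-3,-2,0,0],[-3.2,-3.2,0,0],[-3.2,-4.4,0,0],[-3.2,-5.6,0,0],[-3.2,-6.8,0,0],[-3.2,-8,0,0],[-3.2,-9.2,0,0],[-3.2,-10.4,0,0],[-3.2,-11.6,0,0],[-3.2,-12.3,0,0],[-3.2,-12.3,0,0],[-3.2,-12.3,0,0]]'
python3 d.py
python3 - <<'E'
from h import *
f=grab_frame("top");g=grab_frame("side");w=grab_frame("wrist")
a=cv2.resize(f["image"][120:320,50:310,::-1],(416,320));b=cv2.resize(g["image"][190:400,130:350,::-1],(336,320))
c=cv2.resize(w["image"][:,:,::-1],(370,278));d=cv2.resize(f["image"][190:290,450:550,::-1],(278,278))
cv2.imwrite('pics/h4.png',np.vstack([np.hstack([a,b])[:,:648],np.hstack([c,d])]))
E
```

```text
time_s: 42.6
position: [0.6168, 0.1402, 0.2029]
ee_rot: [[-0.284, 0.959, 0.003], [0.959, 0.284, 0.0], [-0.001, 0.003, -1.0]]
force: [-2.2, 0.1, 8.1]
gripper_width: 0.0065
grip_force: 60.0
time_s: 43.0
position: [0.6155, 0.14, 0.1992]
ee_rot: [[-0.284, 0.959, -0.001], [0.959, 0.284, -0.0], [0.0, -0.001, -1.0]]
force: [-0.4, -0.1, -1.1]
gripper_width: 0.0345
grip_force: 0.0
time_s: 43.6
position: [0.6157, 0.14, 0.3191]
ee_rot: [[-0.284, 0.959, -0.0], [0.959, 0.284, -0.0], [0.0, -0.0, -1.0]]
force: [-0.5, 0.6, -0.3]
gripper_width: 0.052
grip_force: 0.0
time_s: 45.0
position: [0.4868, -0.3513, 0.3166]
ee_rot: [[-0.283, 0.959, -0.004], [0.959, 0.283, 0.005], [0.005, -0.002, -1.0]]
force: [0.0, 0.6, -0.4]
gripper_width: 0.0521
grip_force: 0.0
t 45.0 at [ 0.4868 -0.3513  0.3166] phi 16.4 w 0.0521 F [ 0.   0.6 -0.4] grip 0.0 q [-0.77  0.2   1.32  0.    1.63 -1.06]
```

View pics/h4.png

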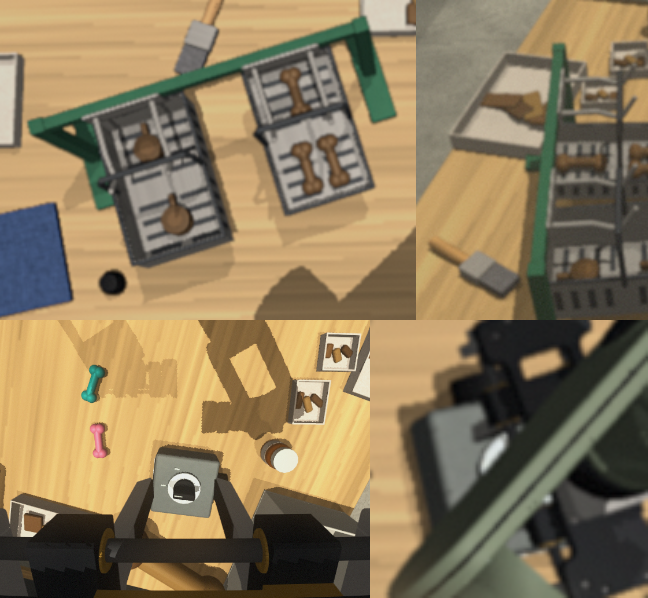

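Both baskets hang on their hooks: the verts are in the left deep one and the three toes in the right shallow one. The blower's white dial is in the wrist view at about (317,288). That was picture 14, so from here on I use numbers only.

```bash
python3 - <<'E'
from h import *
w=grab_frame("wrist");g=grab_frame("side")
t=cv2.imread('pics/top0.png')
f=grab_frame("top")
print('proj of est knob in wrist',proj(w,[.515,-.441,.109]))
for n,F,im,(u,v),r in(('wrist',w,w["image"],(317,285),36),('top',f,t[:,:,::-1],(504,243),16),('side',g,g["image"],(357,172),16)):
    V=cv2.cvtColor(np.ascontiguousarray(im),cv2.COLOR_RGB2HSV)[...,2][v-r:v+r,u-r:u+r]
    s=max(1,r//18)
    print(n,'origin',u-r,v-r,'step',s)
    for row in V[::s,::s]: print(''.join(' .:-=+*#%@'[min(9,int(x)//26)] for x in row))
E
```

```text
proj of est knob in wrist [[319.86366501 293.04551279]]
wrist origin 281 249 step 2
++++++++++++++++++++++++++++++++++++
++++++++++++++++++++++++++++++++++++
++++++++++++++++++++++++++++++++++++
++++++++++=#==++++++++++++++++++++++
++++++++++#@@@%+++++++++++++++++++++
++++++++++++++*+++++++++++++++++++++
+++++++++++++++=+-=+=+++++++++++++++
++++++++++++==--------:--+++++++++++
++++++++++==-=*%%@@%%%#=::-+++++++++
+++++++++=:=%@@@@@@@@@@@%*:-++++++++
++++++++==*@@@@@@@@@@@@@@@%=-+++++++
++++++++-%@@@@@@@@@@@@@@@@@@+:++++++
+++++++=%@@@@@@%%%%+@@@@@@@@@*:+++++
++++++=%@@@@%%%=:....:++@@@@@@++++++
+++++=#%%@%%%=..:::::...+@@@@@@-++++
+++++=@%%%%%-:::::::::::.=*@@@@%++++
+++++*%%%%%=.::::::::::::.-*@@@@-+++
=-=+=@%%%%#.::::::.:::.:::.+@@@@*+++
@@@+=@%%%%:::.......:.:.:::-**@@%-++
++++=@@%%%..................+++*@+++
++++*@@@%=..................++++@+++
++++*@@@@:..................++++@-++
+++++@@@@=..................+++*@+++
+++++@@@@=..................++*%%+++
+++++@@@@+..................@%@@++++
+++++#@@@-::..:.............#@@@++++
++++++@@@.:::::::::::.......+@@%++++
++++++#@@:%%%#+-:
[... 1780 characters left out ...]
-------
========-:...........:-=====----
=======--:...........:-=========
=======--:...........:-=========
========-:...........:-=========
======++=:...........:=+========
=====+**=:...........-+**+======
====+*#*=:...........-+**+======
====***+-:...........-+*#*+=====
====+++=-:..........:-+***+=====
=====+++=-:........::=+***+=====
===-=+***+=-:::::::-=+***+======
===--=**#**+======++**#*++======
====--=+************#**+========
=====--==++**********+==-=======
=======--=====+++++====--=======
==========-----=---=============
====================+++=========
================================
================================
================================
================================
```

```bash
python3 - <<'E'
from h import *
t=cv2.imread('pics/top0.png')
f=grab_frame("top");w=grab_frame("wrist")
for n,F,im,(u,v),r,ths in(('wrist',w,w["image"],(317,287),36,(30,36,42,50)),('top',f,t[:,:,::-1],(504,244),13,(14,18,22,26))):
    V=cv2.cvtColor(np.ascontiguousarray(im),cv2.COLOR_RGB2HSV)[...,2].astype(int)
    m0=np.zeros(V.shape,bool);m0[v-r:v+r,u-r:u+r]=1
    print(n,np.histogram(V[m0],bins=range(0,100,8))[0])
    for th in ths:
        print(th);blobs(F,m0&(V<th),.109,40,9000)
    b=(V>185)&m0;print('white');blobs(F,b,.067,60,9000)
E
```

```text
wrist [  0   0   0   0  33 490 325 253  21  23  71  42]
30
36
42
50
[318. 290.] 575 [ 0.513 -0.44 ] long axis deg 11.1 rect c [ 511. -437.] [39. 30.] 16.5
white
[315. 285.] 990 [ 0.513 -0.452] long axis deg 69.2 rect c [ 517. -456.] [67. 66.] 63.8
top [45 40 20 46 52 11  7  7 10 12 10 19]
14
[504. 244.] 79 [ 0.513 -0.438] long axis deg 10.0 rect c [ 513. -438.] [33. 12.] 8.9
18
[504. 244.] 89 [ 0.512 -0.438] long axis deg 9.1 rect c [ 512. -438.] [35. 13.] 9.3
22
[504. 244.] 100 [ 0.513 -0.438] long axis deg 8.2 rect c [ 513. -438.] [36. 14.] 8.8
26
[504. 244.] 112 [ 0.512 -0.438] long axis deg 7.7 rect c [ 512. -437.] [36. 18.] 9.3
white
[494. 245.] 98 [ 0.515 -0.43 ] long axis deg 4.8 rect c [ 516. -431.] [54. 19.] 4.8
[513. 247.] 72 [ 0.51  -0.474] long axis deg 163.4 rect c [ 512. -474.] [19. 54.] 70.8
```

```bash
python3 -m creep '[[0.3,-1,0,-0.14],[0.65,-2.1,0,-0.28],[0.65,-2.15,0,-0.42],[0.65,-2.15,0,-0.56],[0.65,-2.15,0,-0.7],[0.65,-2.15,0,-0.84],[0.65,-2.15,0,-0.98],[0.65,-2.15,0,-1.12],[0.65,-2.15,0,-1.26],[0.65,-2.15,0,-1.4],[0.65,-2.15,0,-1.54],[0.65,-2.15,0,-1.7],[0.65,-2.15,-1,-1.7],[0.65,-2.15,-2,-1.7],[0.65,-2.15,-2.5,-1.7],[0.65,-2.15,-2.5,-1.7],[0.65,-2.15,-2.5,-1.7]]' -0.1
python3 d.py .513,-.438,.081,-81
python3 - <<'E'
from h import *
w=grab_frame("wrist");V=w["image"].max(2).astype(int);print(proj(w,[.513,-.438,.109]))
m0=np.zeros(V.shape,bool);m0[180:330,250:390]=1
for th in (30,40,50):
    print(th);blobs(w,m0&(V<th),.109,100,9000)
for row in V[180:330:4,250:390:4]: print(''.join(' .:-=+*#%@'[min(9,int(x)//26)] for x in row))
E
```

```text
time_s: 47.1
position: [0.5142, -0.4379, 0.2204]
ee_rot: [[0.987, 0.158, 0.0], [0.158, -0.987, -0.0], [0.0, 0.0, -1.0]]
force: [0.1, 0.1, 0.8]
gripper_width: 0.0518
grip_force: 0.0
t 47.1 at [ 0.5142 -0.4379  0.2204] phi -80.9 w 0.0518 F [0.1 0.1 0.8] grip 0.0 q [-0.83  0.41  1.25  0.    1.48  0.58]
.513,-.438,.081,-81 -> [-0.03 -0.   -3.49] turn -0.002 alt 3.14
[[315.88485927 230.71025082]]
30
40
50
[330. 211.] 409 [ 0.53  -0.446] long axis deg 176.3 rect c [ 525. -444.] [22. 39.] 78.0
@@%=-***+*+***+*++=-=+++==**+******
@@%=++***++*+***=*@+++@@@@*=*******
@@%=+*+*+++++**-@@@+++*@@@@@=*+****
@@%=+*****++**:@@@@++**@@@@@@******
@@%=+*****++*+@@@#@:....-@@@@@*****
@@%-+***+*+++%@@@+......::@@@@*****
@@%-+*****++-@@@@::......::@@@@****
@@%-+***+*++=@@@.::..:::.:::@@@****
@@%-+*******@@@@:::..:::::::@@@****
@@%=+*******@@@+:::..:::::::@@@@***
@@@=+*****+*@@@::::..:::.:::*@@#***
%@%++***+***@@@@:::.::::.:::@@@+***
%%#++******+#@@@:::..:::.:::@@@****
@@@*+****+**+@@@:::..:::.::+@@@****
@@%*+*****%**@@@@::..:@:.::@@@*****
@@@%+*****%***@@@@::::@:::@@@%*****
@@@%+**+******+@@@@@.:@:-@@@@+*****
@@%%+***+++***++@@@@::@:+@@%**+****
@@%%=+**+++***++*#@@::@:@@*********
%%%%+*****++++++++++***+***********
%%%%=***+++++++++++*+@++++****++***
%%%%=++*+++++++++++++@++++***+*****
%%%%=++++++++++++++++@++*+***++*+*+
%%*%=+++++++++++++++++++++**++*=+**
---:=+++++++++++++++++++*++***+:---
---:=+++++++++++++++++++**+**++:---
--::%@%%%%%%****####%%%#*****#=.---
--::%@%%%%%%%%%%%%%%@@@@@@@@@@+.:--
--::%@@%%%%%%%%%%%%%@@@@@@@@@@+::--
-:::%%%%%%%%%%%%%%%%@@@@@@@@@@-:::-
-:::%%%%%%%%%%%%%%%%@@@@@@@@@@-:::-
:.::%%%%%%%%%%%%%%%%@@@@@@@@@@::::-
::.:%%%%%%%%%%%%%%%%@@@@@@@@@@*::::
:.::%@@%@%%%@%%%%%%%@@@@@@@@@@@::::
...:@@@@@@@@@@%%%%%@@@@@@@@@@@@::::
.::%@@@@@@@@@@@@@@@@@@@@@@@@@@@+:::
.:.@@@@@@@@@@@@@@@@@@@@@@@@@@@@@:::
...@@@@@@@@@@@@@@@@@@%@@@@@@@@@@:::
```

```bash
python3 - <<'E'
from h import *
w=grab_frame("wrist");V=w["image"].max(2).astype(int)
m=np.zeros(V.shape,np.uint8);m[180:258,294:380]=V[180:258,294:380]>200
ys,xs=np.where(m);P=plane(w,np.c_[xs,ys],.067)[:,:2]
(c,r)=cv2.minEnclosingCircle((P*1000).astype(np.float32));print('dial wrist',c,r)
t=cv2.imread('pics/top0.png').max(2);f=grab_frame("top")
m=np.zeros(t.shape,bool);m[228:260,488:520]=t[228:260,488:520]>165
ys,xs=np.where(m);P=plane(f,np.c_[xs,ys],.067)[:,:2];(c,r)=cv2.minEnclosingCircle((P*1000).astype(np.float32));print('dial top',c,r)
# top face of bar: mid brightness, rows
for y in range(190,252,6): print(y,V[y,310:366:2])
print(plane(w,[[338,200],[339,240]],.109).round(4))
E
```

```text
dial wrist (515.5363159179688, -454.84033203125) 33.95158767700195
dial top (513.0684814453125, -447.2192077636719) 39.79755783081055
190 [237 245 245 246 246 246 245 150 149 153 149 153 151 153 158 247 247 247
 247 247 247 246 247 246 245 185 160 157]
196 [245 244 245 245 246 246 147 147  83  65  50  43  46  44  46  62  81 109
 246 246 247 247 247 247 247 247 247 245]
202 [245 245 146  77  51  60  67  48  49  43  46  45  46  45  44  44  46  59
  67  66  58  56 246 247 246 247 247 246]
208 [160  68  55  67  65  60  64  50  46  48  50  61  64  62  66  71  74  48
  70  72  70  71  73  66 247 247 247 247]
214 [ 59  66  67  68  62  63  63  48  51  52  51  60  62  68  67  70  68  55
  71  75  73  72  72  70  65 247 248 246]
220 [ 59  66  67  66  67  66  48  51  48  52  58  64  66  65  72  69  66  57
  73  72  69  69  71  75  75 122 247 246]
226 [ 51  67  69  65  68  68  66  49  46  49  52  68  68  70  71  67  68  56
  71  71  71  74  69  72  68 247 247 247]
232 [246 134  68  69  68  65  54  50  47  49  58  63  67  69  71  66  63  53
  74  74  71  71  72  73 247 247 247 247]
238 [247 248 243 136  65  66  65  61  48  51  59  68  78 245  68  64  62  53
  70  75  74  68 247 247 247 247 247 246]
244 [246 247 246 243 244 242 243 234 132  53  60  67  78 244  68  70  63  64
 247 247 247 247 246 246 247 246 178 162]
250 [159 161 214 245 241 241 240 241 241  52  60  64  74 245  70  62  65  72
 247 246 246 245 218 158 162 160 160 159]
[[ 0.5397 -0.4518  0.109 ]
 [ 0.5088 -0.4579  0.109 ]]
```

The dark band was the bar's shaded side. From the top face and the dial the knob axis is at (0.515,-0.455), bar at about 9–10°.

```bash
python3 -m creep '[[0.02,-0.43,0,0],[0.02,-0.43,-1,0],[0.02,-0.43,-2,0],[0.02,-0.43,-2.7,0],[0.02,-0.43,-3.2,0],[0.02,-0.43,-3.48,0],[0.02,-0.43,-3.48,0]]'
python3 -m creep '[[0,0,0,0],[0,0,0,0],[0,0,0,0],[0,0,0,0],[0,0,0,0],[0,0,0,0],[0,0,0,0]]' 0.9 20
python3 d.py
```

```text
time_s: 47.95
position: [0.5144, -0.4548, 0.08]
ee_rot: [[0.987, 0.158, -0.001], [0.158, -0.987, 0.001], [-0.001, -0.001, -1.0]]
force: [-0.0, 0.5, 0.0]
gripper_width: 0.0518
grip_force: 0.0
time_s: 48.65
position: [0.5146, -0.4536, 0.0813]
ee_rot: [[0.987, 0.158, -0.001], [0.158, -0.987, 0.003], [-0.0, -0.003, -1.0]]
force: [-2.0, 5.4, 5.4]
gripper_width: 0.0135
grip_force: 20.0
t 48.6 at [ 0.5146 -0.4536  0.0813] phi -80.9 w 0.0135 F [-2.   5.4  5.4] grip 20.0 q [-0.85  0.55  1.34  0.    1.25  0.56]
```

```bash
python3 -m creep '[[0,0.03,0,-0.08],[0,0.03,0,-0.18],[0,0.03,0,-0.28],[0,0.03,0,-0.38],[0,0.03,0,-0.48],[0,0.03,0,-0.58],[0,0.03,0,-0.68],[0,0.03,0,-0.78],[0,0.03,0,-0.88],[0,0.03,0,-0.98],[0,0.03,0,-1.06],[0,0.03,0,-1.12],[0,0.03,0,-1.12],[0,0.03,0,-1.12]]' 0.9 30
python3 -c "
from cell import get_obs;o=get_obs();print(o['ft_torque'],o['force'])"
python3 d.py
```

```text
time_s: 50.05
position: [0.5161, -0.4499, 0.0812]
ee_rot: [[0.575, -0.818, 0.001], [-0.818, -0.575, 0.006], [-0.004, -0.004, -1.0]]
force: [1.4, 9.9, 6.6]
gripper_width: 0.0137
grip_force: 30.1
[ 1.78415449 -0.25388051  0.35658148] [1.41054829 9.93694063 6.56152417]
t 50.0 at [ 0.5161 -0.4499  0.0812] phi -144.9 w 0.0137 F [1.4 9.9 6.6] grip 30.1 q [-0.85  0.55  1.35  0.01  1.25  1.68]
```

```bash
python3 -m creep '[[0,0,0,0],[0,0,0,0],[0,0,0,0],[0,0,0,0],[0,0,0,0]]' -0.1
python3 -m creep '[[0,0.1,1,0],[0,0.1,2,0],[0,0.43,3.5,0],[0,0.43,3.5,0],[0,0.43,3.5,0]]'
python3 d.py
python3 - <<'E'
from h import *
w=grab_frame("wrist");V=w["image"].max(2).astype(int)
u,v=proj(w,[.515,-.455,.09])[0].astype(int);print(u,v)
for row in V[v-46:v+46:3,u-46:u+46:3]: print(''.join(' .:-=+*#%@'[min(9,int(x)//26)] for x in row))
f=grab_frame("top");h=cv2.cvtColor(f["image"],cv2.COLOR_RGB2HSV).astype(int)
m=(h[...,0]<20)&(h[...,1]>90)&(h[...,2]<135);m[320:]=0;m[:150]=0;m[:,:90]=0;m[:,310:]=0
blobs(f,m,.10,60,400)
E
```

```text
time_s: 50.55
position: [0.5144, -0.4544, 0.0805]
ee_rot: [[0.572, -0.82, -0.0], [-0.82, -0.572, -0.0], [0.0, 0.0, -1.0]]
force: [-0.1, 0.3, 0.7]
gripper_width: 0.0496
grip_force: 0.0
time_s: 51.05
position: [0.5161, -0.4381, 0.2247]
ee_rot: [[0.573, -0.82, 0.005], [-0.82, -0.573, -0.006], [0.008, -0.001, -1.0]]
force: [-0.2, 0.6, 0.1]
gripper_width: 0.0517
grip_force: 0.0
t 51.0 at [ 0.5161 -0.4381  0.2247] phi -145.1 w 0.0517 F [-0.2  0.6  0.1] grip 0.0 q [-0.83  0.4   1.25 -0.    1.48  1.7 ]
327 210
+++++*++++++*++***+************
+++++++++++=###%%*+**++*****+**
++++++++=+%@@@@@@@@@%+*********
++++++++@@@#@@@@@@@@@@#*+******
--+----*#+++++*@@@@@@@@@*******
--=---+++*+++++@@@@@@@@@@******
-----+++++++--..:+%@@@@@@%*+***
----++++++-.......:-@@@@@@+****
----+++++.........:::#@@@@@****
---+++++-..........:::@@@@@++**
:--+++++...........:::-@@@@@***
---++++............::::@@@@@***
--+++++............::::*@@@@***
--+++++............:::::@@@@*+*
::=++++............:::::@@@@++*
--=++++............:::::@@@@***
---++++............::::-@@@@***
---++++............:::.#@@@%+*+
:--++++=........
[... 281 characters left out ...]
------++++++++++++++++
--++----------=++++++++++++++++
+++++++++++++*@@+++++++++++++++
+++++++++++++++*@++++++++++++++
[234. 176.] 228 [0.682 0.162] long axis deg 15.0 rect c [682. 161.] [66. 27.] 15.3
[182. 209.] 287 [0.61  0.278] long axis deg 10.9 rect c [597. 280.] [ 78. 222.] 88.4
[142. 211.] 253 [0.607 0.368] long axis deg 17.9 rect c [609. 371.] [54. 35.] 37.6
[258. 220.] 244 [0.581 0.109] long axis deg 17.7 rect c [581. 109.] [72. 27.] 17.5
[241. 225.] 248 [0.571 0.145] long axis deg 16.2 rect c [571. 145.] [72. 27.] 17.5
[160. 256.] 288 [0.505 0.326] long axis deg 24.1 rect c [506. 330.] [54. 39.] 41.9
[121. 297.] 71 [0.418 0.412] long axis deg 163.5 rect c [419. 414.] [35. 36.] 0.7
```

```bash
python3 -c "
from cell import env;print(env.close_job())"
```

```text
the job is handed in; nothing more can be done
None
```

The job is handed in after about 51 s: the last pictures put three toe bones in the shallow basket on the right hook, both vertebrae in the deep basket on the left hook, and the blower knob turned 64° and staying there (on stop at 63°).

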